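# Open the screw-capped parts box, load the wedges, close and stack

## Task

Pack the wooden wedges away: unscrew the round black cap that holds down the lid of the low grey box, all the way until its thread lets go, lift it off and stand it right way up in the black dish. Take the lid off and set it aside, put every wedge that is lying on the worktop into the box, and put the lid back on flat, stud through its hole. Finally stack the second, closed box on top, keeping it level, with its four corner feet down in the corner recesses of the lid.

Things in the scene. Friction and masses are not known exactly. Their poses are not given: they have to be found in the camera images.
- lower_box: Low open-topped grey box, fixed to the worktop, 220 (x) x 125 (y) x 48 mm high, walls and floor 5 mm. Origin: centre of its underside; x along its length, z up. At x = -75 mm a round boss (28 mm dia, 45 mm high) carries a threaded steel stud, 26 mm over the thread, tip 80 mm above the worktop. Room for wedges: x = -58 to +105, y = -57 to +57 mm.
- stud (a point): Point on the stud's axis, level with the upper face of the closed lid (54 mm above the worktop, box frame x = -75 mm). The stud goes on 26 mm above this point. When gripping the cap keep the fingertips 12 mm or more above this level, clear of the 10 mm high frames at the lid's corners; fingers opened over 75 mm may touch the lid's rib.
- cap: Round black screw cap, 52 mm dia, 37 mm high, 80 g. Origin: centre of its lower rim; z up. It starts screwed down on the lid (origin 54 mm up). Right-hand thread: turned counter-clockwise from above it rises 8 mm a turn and can be lifted off after about 2.1 turns (17 mm); turns easily. From 2.5 turns on, if let go, it sags askew on the thread end. Grip across its diameter.
- lid: Grey drop-on lid, 220 (x) x 125 (y) mm, panel 6 mm thick, 200 g; a lip 6 mm deep below it enters the box with 4 mm play all round. Origin: centre of the panel's underside (48 mm up and above the box's origin when on, 6 mm up on the worktop); x lengthwise, z up. 36 mm hole for the stud at x = -75: fits one way round. At x = +-93, y = +-45.5 a frame 10 mm high round a recess 20 x 20 mm.
- lid_grip (a point): Middle of the lid's grip rib (44 mm long in x, 20 wide in y, 18 high, on the panel's upper face): lid frame x = +12, y = 0, z = 15 mm. Pinch the rib across its 20 mm width (lid y).
- upper_box: Second grey box, closed for good, about 600 g, 224 (x) x 129 (y) mm, on four round tapered corner feet (14 mm dia, 30 mm long, at x = +-93, y = +-45.5). Origin: box centre at the level of the soles; x lengthwise, z up. Top 80 mm, grip rib 108 mm above the soles. Seated in the recesses its soles are 6 mm above the lid's origin (54 mm above the worktop); fits either way round.
- upper_grip (a point): Middle of the grip rib on top of the second box: rib 60 mm long (x) x 20 mm wide (y) x 28 mm high, this point 94 mm above the soles of the feet. Pinch the rib across its 20 mm width (box y).
- dish: Shallow black dish, 189 (x) x 135 (y) x 14 mm, fixed to the worktop; its slightly uneven inner floor is 4 to 8 mm above the worktop. Origin: centre of its underside.
- wedge_0: Wooden wedge block, 55 (x) x 46 (y) x 22 mm high, lying flat. Origin: centre of its underside. Seen from above it tapers from a broad flat end at x = -26 mm (y = -17 to +22 mm) to a narrow end face at x = +27 mm (y = -8 to 0 mm); pinch it end to end (along x, 53 mm) on the line y = -4 mm. One to three lie on the worktop; absent ones read None.
- wedge_1: Wooden wedge block, 55 (x) x 46 (y) x 22 mm high, lying flat. Origin: centre of its underside. Seen from above it tapers from a broad flat end at x = -26 mm (y = -17 to +22 mm) to a narrow end face at x = +27 mm (y = -8 to 0 mm); pinch it end to end (along x, 53 mm) on the line y = -4 mm. One to three lie on the worktop; absent ones read None.
- wedge_2: Wooden wedge block, 55 (x) x 46 (y) x 22 mm high, lying flat. Origin: centre of its underside. Seen from above it tapers from a broad flat end at x = -26 mm (y = -17 to +22 mm) to a narrow end face at x = +27 mm (y = -8 to 0 mm); pinch it end to end (along x, 53 mm) on the line y = -4 mm. One to three lie on the worktop; absent ones read None.
There are look-alikes about, which are no part of the job. Of the things shaped like the cap, the black one is meant.

How it is judged:
On the way, in this order (a step that is already met when the one before it is completed fails the run):
1. the cap is unscrewed and lifted clear of the stud (distance between cap and stud above 0.08 m), for 0.2 s.
2. the lid is taken off and set aside on the worktop (horizontal distance between lid and lower_box above 0.1 m and height (world z) of lid below 0.03 m and linear speed of lid below 0.02 m/s), for 0.2 s.
3. all the wedges present lie in the box (x of wedge_0 in the frame of lower_box between -0.062 and 0.106 m and y of wedge_0 in the frame of lower_box between -0.06 and 0.06 m and z of wedge_0 in the frame of lower_box between -0.005 and 0.042 m and x of wedge_1 in the frame of lower_box between -0.062 and 0.106 m and y of wedge_1 in the frame of lower_box between -0.06 and 0.06 m and z of wedge_1 in the frame of lower_box between -0.005 and 0.042 m and x of wedge_2 in the frame of lower_box between -0.062 and 0.106 m and y of wedge_2 in the frame of lower_box between -0.06 and 0.06 m and z of wedge_2 in the frame of lower_box between -0.005 and 0.042 m), for 0.2 s.
4. the lid is back on the box, flat (z of lid in the frame of lower_box between 0.045 and 0.0505 m and horizontal distance between lid and lower_box below 0.009 m and angle between lid's own z axis and vertical below 0.04 rad and angle between the x axis of lid and the x axis of lower_box, either way round below 0.1 rad), for 0.2 s.
5. the second box stands on the lid with its feet in the recesses (z of upper_box in the frame of lid between 0.003 and 0.0095 m and horizontal distance between upper_box and lid below 0.008 m and angle between upper_box's own z axis and vertical below 0.04 rad and angle between the x axis of upper_box and the x axis of lid, either way round below 0.12 rad), for 0.2 s.
At the end, for the whole second after the job is handed in: Cap right way up in the dish (within 75 x 50 mm of its centre); every wedge present in the lower box; lid flat on it (within 9 mm, 0.1 rad); second box level on the lid, feet in the recesses (within 8 mm, soles on the panel to 3 mm); all at rest (all of step 3 and all of step 4 and all of step 5 and x of cap in the frame of dish between -0.075 and 0.075 m and y of cap in the frame of dish between -0.05 and 0.05 m and z of cap in the frame of dish between 0 and 0.022 m and angle between cap's own z axis and vertical below 0.35 rad and linear speed of each of cap, lid, upper_box, wedge_0, wedge_1, wedge_2 below 0.02 m/s); the robot touches nothing.
It fails at once if the second box is tipped by more than 0.5 rad (angle between upper_box's own z axis and vertical above 0.5 rad).
Of wedge_0, wedge_1, wedge_2 only 1 to 3 are there at a start; the rules pass over those that are not, and their reading is None.
At some moment in a run one of wedge_0, wedge_1, wedge_2 may be knocked a few centimetres aside while the robot is not near it.
It also fails if it takes over 210 s, if anything falls off the work surface, if the arm or the gripper's body presses on something with over 40 N, if the wrist force passes 120 N, or if a joint passes its speed limit or range.

## Robot

A 6-joint arm with a two-finger parallel gripper is mounted at the origin on a cart in front of the work surface, level with it; the furniture and walls round the work are solid. World frame = base frame: x ahead of the robot, y to its left, z up, the work surface at z = 0. Lengths are in m, angles in rad, forces in N, time in s.
With the tool pointing down it reaches from about 0.375 to 0.9 m from the base axis. Payload 3.1 kg.
Tool frame: the origin (TCP) lies on the centre line of the jaws, within the pads' length; the fingertips stand robot.tip_reach ahead of it and the grasp point (between the pads) lies 8 mm behind it (robot.tip_reach is the distance from the TCP to the fingertips, in m); z points along the fingers, y is the line along which they close (so a half turn about z gives the same grasp; the last joint's range is limited). The gripper opens to 87 mm and grips with 3 to 60 N. Pads are 19 mm wide; open, the fingers measure 117 mm over their backs; the gripper's body (75 mm by 190 mm) begins 51 mm behind the grasp point.
Start: joints at [1.016, 0.527, 1.433, -0, 1.181, -0.178], TCP at [0.229, 0.581, 0.234] pointing down, gripper open.
Joint ranges: [-3.08, 3.08], [-0.75, 2.2], [0.22, 2.44], [-1.43, 4.57], [0, 2.65], [-2.85, 2.85]. Speed limits (rad/s): [2.79, 2.79, 3.14, 3.14, 3.14, 3.14].

## Interface

Orientations are given as a unit quaternion [x, y, z, w].
In Python, from rig import robot gives the robot as it stands.
- The arm moves only by the tool jog_arm, never from a script. Its argument "motion" is one flat list of numbers, 7 for each row, row after row: the shift along the tool's x, y, z scaled (see below), then the turn, a rotation vector about the tool's x, y, z scaled (see below), then the gripper's target within -1 to 1 (shut at 1, half-way at 0, fully open at -1). In form: [x, y, z, rx, ry, rz, hand, x, y, z, rx, ry, rz, hand, ...]. A call has 1 to 12 rows; each row shifts and turns the commanded pose from where the row before left it, along the tool's axes as they then stand; what a row does not reach is not made up. The controller multiplies each number of a shift by 4 cm and each number of a turn by 4 degrees. A row lasts 1/8 s, in which the tool goes at most 62.5 mm and 10.7 degrees, less where a joint would pass 70% of its speed; a pose out of reach is approached as far as the arm can. A call with a number of a shift or a turn outside -1 to 1 is refused whole. A call with a gripper value outside its range is refused whole. The fingers move at their own pace and stop on an object; "grip_force" is the grip in N (left out, the last holds). Time passes only in rows, so rows that do not move let the fingers close. It gives the time, the measured TCP pose, the force, the opening and the grip force at its end, in the units of the state.
- robot.get_obs(): the state, without advancing time (a new reading comes with each control period).
- robot.camera(name): name is "side" or "top" or "wrist"; returns the picture (400x640x3 uint8, blue, green, red); there is no depth.
- robot.calibration(name): a dict with "fx", "fy", "cx", "cy" (pixels), "R" (3x3) and "t" (3): a world point X has camera coordinates R X + t; the wrist camera has in their place "T_tool_cam" (4x4, takes a point from camera to tool coordinates, whose origin is the TCP and whose axes are the flange's). Camera axes: x right, y down, z forward; pixel columns grow to the right and rows downward; lengths in m; the calibration is good to about 2 mm. A picture is of the moment at which its call begins: read the wrist's pose just before it. calibration takes no time and is no camera call.
- robot.hand_in(): hands the job in; it is judged then, once.
The state is a dict: "time": time; "q": joint angles; "joint_velocities": joint speeds; "joint_torque": joint torques, N m; "position": TCP position; "tool_rot": TCP orientation; "ft_force": force on the tool from outside, world axes, zero at the start; "moment": the same for the moment, N m; "grip_width": finger opening in m; "grip_force": force on a finger pad.
Only numpy, scipy, OpenCV 4.12 (cv2) and the standard library are available. Lean on these libraries where they do the work, as an engineer would, in place of code of your own. Each camera call takes 0.05 s, during which the arm holds its last target. There are 200 camera calls.

## Working session

There is one attempt and no reset: what is moved stays moved. The work goes in short steps, Python scripts to look and compute and a tool call to move; the robot and the scene stay as the last step left them, time stands still between calls to the robot, and variables do not carry over. Pictures are saved under pics/ and viewed, at most 14 in all, crops included, and the job is handed in when it is done.

Besides the shell and the picture viewer there is one more tool, called after "Request:" by a JSON object that holds its "api" and its "payload", one argument or row to a line. jog_arm: Moves the arm, as the interface text tells. Shifts and turns lie within -1 to 1; 1 stands for 4 cm of shift or 4 degrees of turn. Its arguments: {"type":"object","properties":{"motion":{"type":"array","items":{"type":"number"}},"grip_force":{"type":"number"}},"required":["motion"]}

```bash
mkdir -p pics; ls; python3 - <<'E'
from rig import robot
import cv2,json
o=robot.get_obs();print(o, robot.tip_reach)
for n in("top","side"):
    im=robot.camera(n);cv2.imwrite(f"pics/{n}0.png",im);print(n,robot.calibration(n))
print(robot.calibration("wrist"))
E
```

```text
pics
{'time': 0.0, 'q': array([ 1.01650170e+00,  5.28467981e-01,  1.43388039e+00, -3.29621154e-05,
        1.18140153e+00, -1.78522184e-01]), 'joint_velocities': array([ 0.00094147, -0.00030007, -0.00015681, -0.00144583, -0.00067037,
       -0.00026499]), 'joint_torque': array([-1.07306008e-03, -4.40047145e+01, -1.76589471e+01,  6.32453710e-02,
        5.82765753e-02, -1.64640619e-04]), 'position': array([0.2289882 , 0.58078641, 0.23257747]), 'tool_rot': array([ 1.86776465e-01,  9.82401847e-01, -1.01248315e-03, -3.72203128e-04]), 'ft_force': array([-0.23278763, -0.10209476, -0.009759  ]), 'moment': array([-0.04212758, -0.0297203 , -0.00916421]), 'grip_force': 0.0, 'grip_width': 0.0868722859907345} 0.011
top {'fx': 372.5741794076779, 'fy': 372.5741794076779, 'cx': 317.8430040406921, 'cy': 201.37933015997297, 'R': array([[-0.00274206, -0.9999932 , -0.00246718],
       [-0.99464778,  0.00298222, -0.10328068],
       [ 0.10328734,  0.00217077, -0.99464919]]), 't': array([-0.00286493,  0.54835279,  1.24589005])}
side {'fx': 418.9430421944041, 'fy': 418.9430421944041, 'cx': 317.95794714004336, 'cy': 201.96168085821324, 'R': array([[ 0.92688615, -0.37526303,  0.00772793],
       [-0.23353824, -0.59270479, -0.77081834],
       [ 0.29384   ,  0.71265608, -0.63700813]]), 't': array([-0.48971293,  0.19954093,  1.18481611])}
{'fx': 297.9360988540443, 'fy': 297.9360988540443, 'cx': 315.47895716503956, 'cy': 198.6527908914369, 'T_tool_cam': array([[-3.95290135e-04, -9.65397592e-01, -2.60782158e-01,
         7.14235320e-02],
       [ 9.99998822e-01, -7.68305256e-04,  1.32842821e-03,
        -1.93824941e-04],
       [-1.48282169e-03, -2.60781326e-01,  9.65396759e-01,
        -1.51903863e-01],
       [ 0.00000000e+00,  0.00000000e+00,  0.00000000e+00,
         1.00000000e+00]])}
```

View pics/top0.png

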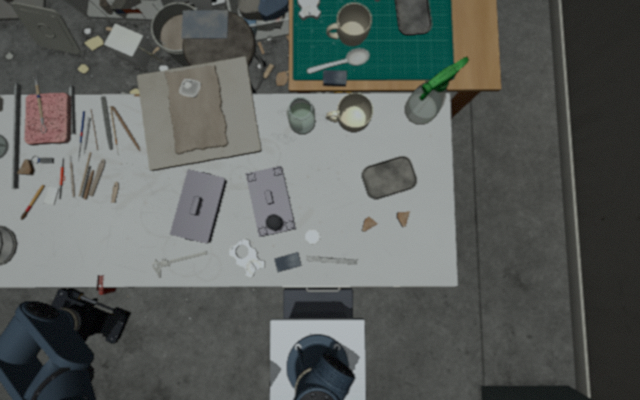

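View pics/side0.png

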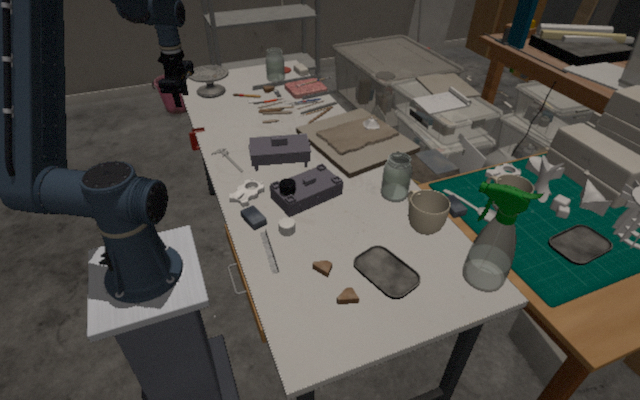

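Top view: the lower box with its lid is at (271,200), with a black cap at (274,222). A white cap look-alike is at (312,237); the black one is meant. The second box is at (198,205). The dish on the worktop is at (390,177), and a similar one at (413,15) is on the mat. Wedges are at (369,223) and (403,217). A brown thing at (25,167) may be a stone. I'll confirm in one enlarged crop.

```bash
cat > h.py <<'E'
import numpy as np,cv2
from rig import robot
from scipy.spatial.transform import Rotation as Rn
def cast(n,uv,z,obs=None):
    c=robot.calibration(n);uv=np.atleast_2d(uv).astype(float)
    d=np.c_[(uv[:,0]-c['cx'])/c['fx'],(uv[:,1]-c['cy'])/c['fy'],np.ones(len(uv))]
    if n=='wrist':
        T=c['T_tool_cam'];R=Rn.from_quat(obs['tool_rot']).as_matrix()
        o=R@T[:3,3]+obs['position'];D=d@(R@T[:3,:3]).T
    else: o=-c['R'].T@c['t'];D=d@c['R']
    return o+D*((z-o[2])/D[:,2])[:,None]
def proj(n,X,obs=None):
    c=robot.calibration(n);X=np.atleast_2d(X)
    if n=='wrist':
        T=c['T_tool_cam'];R=Rn.from_quat(obs['tool_rot']).as_matrix()
        p=((X-obs['position'])@R-T[:3,3])@T[:3,:3]
    else: p=X@c['R'].T+c['t']
    return np.c_[c['fx']*p[:,0]/p[:,2]+c['cx'],c['fy']*p[:,1]/p[:,2]+c['cy']]
def delta(target_p,yaw_y,obs=None):
    """units: shift (tool axes) & turn for a down-pointing tool whose y lies along world angle yaw_y (mod pi)"""
    o=obs or robot.get_obs();R=Rn.from_quat(o['tool_rot'])
    y=np.array([np.cos(yaw_y),np.sin(yaw_y),0])
    best=None
    for s in(1,-1):
        z=np.array([0,0,-1.]);Rt=Rn.from_matrix(np.c_[np.cross(s*y,z),s*y,z])
        r=(R.inv()*Rt).as_rotvec(degrees=True)/4
        if best is None or np.linalg.norm(r)<np.linalg.norm(best):best=r
    sh=R.inv().apply(np.array(target_p)-o['position'])/.04
    return sh.round(3),best.round(3)
E
python3 - <<'E'
from h import *
im=cv2.imread('pics/top0.png')
hsv=cv2.cvtColor(im,cv2.COLOR_BGR2HSV)
a=cv2.resize(im[155:285,160:430],None,fx=2.9,fy=2.9,interpolation=cv2.INTER_CUBIC)
b=cv2.resize(im[140:220,0:130],None,fx=2.6,fy=2.6,interpolation=cv2.INTER_CUBIC)
o=np.zeros((a.shape[0]+b.shape[0],a.shape[1],3),np.uint8);o[:a.shape[0]]=a;o[a.shape[0]:,:b.shape[1]]=b
cv2.imwrite('pics/crop0.png',o);print(o.shape)
m=cv2.inRange(hsv,(5,60,60),(20,255,255))
for c in cv2.findContours(m,0,2)[0]:
    if 40<cv2.contourArea(c)<400:
        r=cv2.minAreaRect(c);print('br',r,cast('top',r[0],.022).round(3))
for n,p,z in(('cap',(274,222),.091),('box',(271,201),.054),('upper',(198,205),.08),('dish',(390,177),.01)): print(n,cast('top',p,z).round(3))
E
```

```text
(585, 783, 3)
br ((367.3235168457031, 223.2058563232422), (9.260923385620117, 13.3768892288208), 59.03623962402344) [[ 0.474 -0.173  0.022]]
br ((402.530517578125, 218.77438354492188), (12.478764533996582, 10.380563735961914), 83.6598129272461) [[ 0.488 -0.294  0.022]]
br ((35.999996185302734, 195.49998474121094), (3.3282015323638916, 24.12946128845215), 33.6900634765625) [[0.572 0.968 0.022]]
br ((88.00000762939453, 184.50001525878906), (3.6380343437194824, 26.19384765625), 14.03624439239502) [[0.61  0.79  0.022]]
br ((24.0, 167.0), (12.0, 12.0), 90.0) [[0.672 1.017 0.022]]
br ((39.81999969482422, 107.739990234375), (19.233304977416992, 4.525484085083008), 81.8698959350586) [[0.885 0.978 0.022]]
cap [[0.475 0.137 0.091]]
box [[0.547 0.153 0.054]]
upper [[0.532 0.389 0.08 ]]
dish [[ 0.635 -0.257  0.01 ]]
```

View pics/crop0.png

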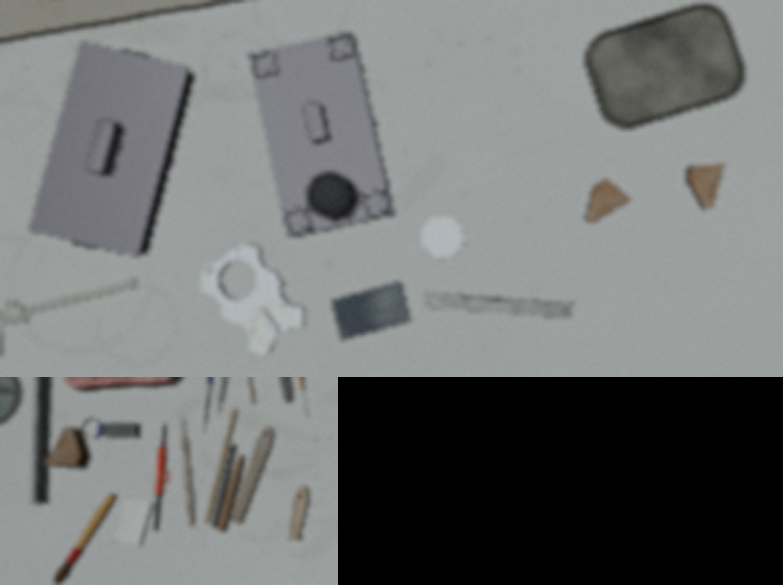

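Confirmed: the black disc at (274,222) on the lidded box is the cap. The two wedges are at (368,223) and (403,218). The brown piece at (25,167) casts to about y=1.0 m, out of reach among the tools, so it's a look-alike. Next I'll go above the cap.

Request:
{"api": "jog_arm", "payload": {
  "motion": [-0.815, -0.673, 0, 0, 0, 0, -0.6, -0.815, -0.673, 0, 0, 0, 0, -0.6, -0.815, -0.673, 0, 0, 0, 0, -0.6, -0.815, -0.673, 0, 0, 0, 0, -0.6, -0.815, -0.673, 0, 0, 0, 0, -0.6, -0.815, -0.673, 0, 0, 0, 0, -0.6, -0.815, -0.673, 0, 0, 0, 0, -0.6, -0.815, -0.673, 0, 0, 0, 0, -0.6, -0.815, -0.673, 0, 0, 0, 0, -0.6, -0.815, -0.673, 0, 0, 0, 0, -0.6, -0.815, -0.673, 0, 0, 0, 0, -0.6, -0.815, -0.673, 0, 0, 0, 0, -0.6],
  "grip_force": 20
}}

```text
time: 1.6
position: [0.475, 0.136, 0.2333]
tool_rot: [0.187, 0.982, -0.0, -0.0]
ft_force: [-0.1, 0.4, 0.0]
grip_width: 0.0695
grip_force: 0.0
```

Request:
{"api": "jog_arm", "payload": {
  "motion": [0, 0, 0, 0, 0, 1, -0.6, 0, 0, 0, 0, 0, 1, -0.6, 0, 0, 0, 0, 0, 1, -0.6, 0, 0, 0, 0, 0, 1, -0.6, 0, 0, 0, 0, 0, 1, -0.6, 0, 0, 0, 0, 0, 1, -0.6, 0, 0, 0, 0, 0, 1, -0.6, 0, 0, 0, 0, 0, 1, -0.6, 0, 0, 0, 0, 0, 1, -0.6, 0, 0, 0, 0, 0, 0, -0.6]
}}

```text
time: 2.85
position: [0.4744, 0.1373, 0.2333]
tool_rot: [0.481, 0.877, -0.0, -0.0]
ft_force: [0.4, 0.0, 0.5]
grip_width: 0.0695
grip_force: 0.0
```

```bash
python3 - <<'E'
from h import *
o=robot.get_obs();im=robot.camera('wrist');cv2.imwrite('pics/w1.png',im)
import pickle;pickle.dump(o,open('o1.pkl','wb'))
print(o['time'],o['position'],o['tool_rot'],o['q'],o['grip_width'])
E
```

```text
2.85 [0.47440319 0.13727661 0.23328098] [ 4.80876401e-01  8.76788312e-01 -2.10534782e-04 -3.13017598e-04] [ 5.49955997e-02  3.52665396e-01  1.75459374e+00 -3.10944989e-05
  1.03508751e+00 -5.12476773e-01] 0.06948574154451893
```

View pics/w1.png

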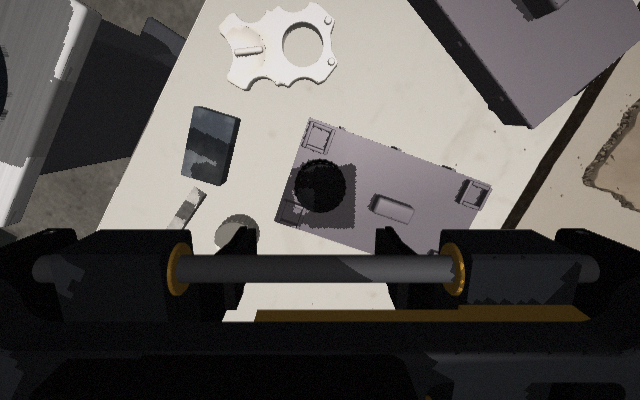

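Wrist view: black cap at (320,186) and rib at (392,207). Lid frames are at (319,137), (474,193) and (292,210), partly in shadow.

```bash
python3 - <<'E'
from h import *
import pickle;o=pickle.load(open('o1.pkl','rb'));im=cv2.imread('pics/w1.png')
g=cv2.cvtColor(im,cv2.COLOR_BGR2GRAY)
m=(g<45).astype(np.uint8);m[230:]=0;m[:150]=0;m[:,:285]=0;m[:,365:]=0
m=cv2.morphologyEx(m,2,np.ones((5,5)))
n,l,s,c=cv2.connectedComponentsWithStats(m);print(s,c)
p=cast('wrist',(320,186),.091,o)[0];print('cap',p)
q=cast('wrist',[(319,137),(474,193),(292,210)],.06,o);print(q)
for z in(.072,):print('rib',cast('wrist',(393,204),z,o))
d=q[1]-q[0];print('yaw lid',np.degrees(np.arctan2(d[1],d[0])),np.linalg.norm(d))
t=cast('top',[(160+250/2.9,155+55/2.9),(160+353/2.9,155+33/2.9),(160+393/2.9,155+213/2.9),(160+287/2.9,155+237/2.9)],.054);print(t,t.mean(0))
e=t[1]-t[2];print(np.degrees(np.arctan2(e[1],e[0])))
print(delta([*p[:2],.15],.567,o))
E
```

```text
[[     0      0    640    400 253848]
 [   295    160     51     53   2152]] [[319.49839274 199.61315827]
 [319.68959108 186.15195167]]
cap [0.47531333 0.14421662 0.091     ]
[[0.44952498 0.18325232 0.06      ]
 [0.62995308 0.22489264 0.06      ]
 [0.46765608 0.09785425 0.06      ]]
rib [[0.55612269 0.16672532 0.072     ]]
yaw lid 12.995541230405962 0.18517077872368792
[[0.63952419 0.23727376 0.054     ]
 [0.66515844 0.11743846 0.054     ]
 [0.45537705 0.07002015 0.054     ]
 [0.42830448 0.19128401 0.054     ]] [0.54709104 0.15400409 0.054     ]
12.736909219244053
(array([0.133, 0.114, 2.082]), array([-0.01 , -0.005,  0.007]))
```

Request:
{"api": "jog_arm", "payload": {
  "motion": [0.07, 0.06, 0.6, 0, 0, 0, -0.6, 0.06, 0.05, 0.6, 0, 0, 0, -0.6, 0, 0, 0.6, 0, 0, 0, -0.6, 0, 0, 0, 0, 0, 0, -0.6]
}}

```text
time: 3.4
position: [0.4742, 0.1439, 0.1601]
tool_rot: [0.481, 0.877, -0.001, -0.002]
ft_force: [-1.0, -1.2, -0.3]
grip_width: 0.0698
grip_force: 0.0
```

```bash
python3 - <<'E'
from h import *
o=robot.get_obs();im=robot.camera('wrist');cv2.imwrite('pics/w2.png',im)
g=cv2.cvtColor(im,cv2.COLOR_BGR2GRAY)
m=(g<45).astype(np.uint8)
m=cv2.morphologyEx(m,2,np.ones((5,5)))
n,l,s,c=cv2.connectedComponentsWithStats(m)
for a,b in zip(s[1:],c[1:]):
    if a[4]>800:print(a,b,cast('wrist',(a[0]+a[2]/2,a[1]+a[3]/2),.091,o))
print(o['position'])
E
```

```text
[    0     0   146   187 16308] [66.26661761 95.18996811] [[0.28247641 0.1266202  0.091     ]]
[ 451    0  136  135 5653] [519.11339112  65.86113568] [[0.53515635 0.3074879  0.091     ]]
[    0   109   640   291 93682] [320.96622617 317.91587498] [[0.49564437 0.11633999 0.091     ]]
[ 153  125   67   78 2120] [188.00424528 151.3740566 ] [[0.37196025 0.1246119  0.091     ]]
[ 284  177   67   70 3705] [316.98434548 212.08879892] [[0.47454746 0.14558268 0.091     ]]
[375 223  43  36 968] [390.91322314 244.83471074] [[0.54073624 0.15907039 0.091     ]]
[0.47415291 0.14393677 0.16008694]
```

View pics/w2.png

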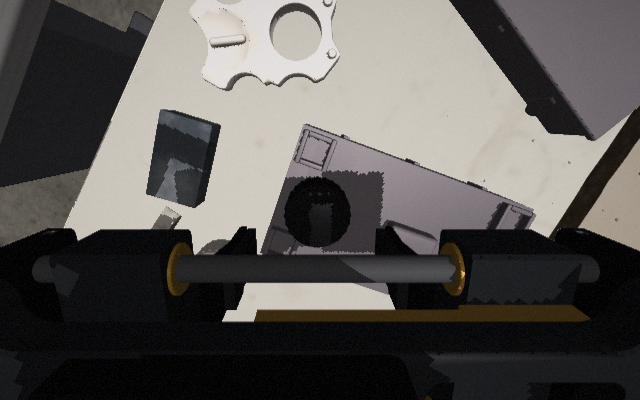

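The cap is at (317,212), close to centred between the jaws. Descending and gripping.

Request:
{"api": "jog_arm", "payload": {
  "motion": [0.03, 0.03, 0.6, 0, 0, 0, -0.6, 0, 0, 0.6, 0, 0, 0, -0.6, 0, 0, 0.6, 0, 0, 0, -0.6, 0, 0, 0.22, 0, 0, 0, -0.6, 0, 0, 0, 0, 0, 0, -0.6, 0, 0, 0, 0, 0, 0, 1, 0, 0, 0, 0, 0, 0, 1, 0, 0, 0, 0, 0, 0, 1, 0, 0, 0, 0, 0, 0, 1],
  "grip_force": 20
}}

```text
time: 4.58
position: [0.4755, 0.1454, 0.0814]
tool_rot: [0.481, 0.877, -0.0, -0.0]
ft_force: [-1.1, -2.3, 4.9]
grip_width: 0.0514
grip_force: 20.1
```

Request:
{"api": "jog_arm", "payload": {
  "motion": [0, 0, -0.0022, 0, 0, -1, 1, 0, 0, -0.0022, 0, 0, -1, 1, 0, 0, -0.0022, 0, 0, -1, 1, 0, 0, -0.0022, 0, 0, -1, 1, 0, 0, -0.0022, 0, 0, -1, 1, 0, 0, -0.0022, 0, 0, -1, 1]
}}

```text
time: 5.32
position: [0.4737, 0.1448, 0.0815]
tool_rot: [0.287, 0.958, -0.001, -0.002]
ft_force: [-4.3, -5.7, 5.3]
grip_width: 0.0513
grip_force: 20.0
```

```bash
python3 - <<'E'
from h import *
o=robot.get_obs();print(o)
E
```

```text
{'time': 5.325, 'q': array([ 0.0713724 ,  0.60966298,  1.87837424, -0.00197472,  0.65830784,
       -0.91515476]), 'joint_velocities': array([-0.00166364, -0.0009177 ,  0.00242862, -0.00160543,  0.00420621,
       -0.55137745]), 'joint_torque': array([  1.98805735, -36.49091363, -10.30237198,   0.76205241,
        -1.14969693,   0.22122947]), 'position': array([0.47373655, 0.14479592, 0.08145256]), 'tool_rot': array([ 0.28724676,  0.95785348, -0.0014077 , -0.00200681]), 'ft_force': array([-4.33193933, -5.73574414,  5.32807202]), 'moment': array([-0.94186723,  0.64926058, -0.16385219]), 'grip_force': 20.003563788486645, 'grip_width': 0.05130944762886186}
```

Request:
{"api": "jog_arm", "payload": {
  "motion": [0, 0, -0.0022, 0, 0, -1, 1, 0, 0, -0.0022, 0, 0, -1, 1, 0, 0, -0.0022, 0, 0, -1, 1, 0, 0, -0.0022, 0, 0, -1, 1, 0, 0, -0.0022, 0, 0, -1, 1, 0, 0, -0.0022, 0, 0, -1, 1, 0, 0, -0.0022, 0, 0, -1, 1, 0, 0, -0.0022, 0, 0, -1, 1, 0, 0, -0.0022, 0, 0, -1, 1, 0, 0, -0.0022, 0, 0, -1, 1, 0, 0, -0.0022, 0, 0, -1, 1, 0, 0, -0.0022, 0, 0, -1, 1]
}}

```text
time: 6.82
position: [0.4728, 0.1418, 0.0819]
tool_rot: [-0.129, 0.992, -0.003, -0.004]
ft_force: [-3.8, -17.6, 2.2]
grip_width: 0.0515
grip_force: 20.2
```

Request:
{"api": "jog_arm", "payload": {
  "motion": [0, 0, -0.0022, 0, 0, -1, 1, 0, 0, -0.0022, 0, 0, -1, 1, 0, 0, -0.0022, 0, 0, -1, 1, 0, 0, -0.0022, 0, 0, -1, 1, 0, 0, -0.0022, 0, 0, -1, 1, 0, 0, -0.0022, 0, 0, -1, 1, 0, 0, -0.0022, 0, 0, -1, 1, 0, 0, -0.0022, 0, 0, -1, 1, 0, 0, -0.0022, 0, 0, -1, 1, 0, 0, -0.0022, 0, 0, -1, 1, 0, 0, -0.0022, 0, 0, -1, 1, 0, 0, -0.0022, 0, 0, -1, 1]
}}

```text
time: 8.32
position: [0.4752, 0.1407, 0.0833]
tool_rot: [-0.521, 0.854, -0.003, -0.003]
ft_force: [-0.1, -21.7, 0.1]
grip_width: 0.0517
grip_force: 20.0
```

Request:
{"api": "jog_arm", "payload": {
  "motion": [0, 0, -0.0022, 0, 0, -1, 1, 0, 0, -0.0022, 0, 0, -1, 1, 0, 0, 0, 0, 0, 0, 1, 0, 0, 0, 0, 0, 0, -0.5, 0, 0, 0, 0, 0, 0, -0.5, 0, 0, 0, 0, 0, 1, -0.5, 0, 0, 0, 0, 0, 1, -0.5, 0, 0, 0, 0, 0, 1, -0.5, 0, 0, 0, 0, 0, 1, -0.5, 0, 0, 0, 0, 0, 1, -0.5, 0, 0, 0, 0, 0, 1, -0.5, 0, 0, 0, 0, 0, 1, -0.5]
}}

```text
time: 9.82
position: [0.476, 0.1464, 0.0836]
tool_rot: [-0.361, 0.932, 0.0, 0.0]
ft_force: [-0.1, -0.3, 0.4]
grip_width: 0.0656
grip_force: 0.0
```

```bash
python3 - <<'E'
from h import *
o=robot.get_obs();print(o['q'],o['ft_force'],o['moment'],o['position'])
im=robot.camera('wrist');cv2.imwrite('pics/w3.png',im)
E
```

```text
[ 7.33430826e-02  6.06318861e-01  1.87468103e+00  6.76988087e-04
  6.60123580e-01 -2.23750524e+00] [-0.13958504 -0.29240753  0.35640066] [ 0.13216325  0.05463961 -0.01114125] [0.47600463 0.14639617 0.0836202 ]
```

View pics/w3.png

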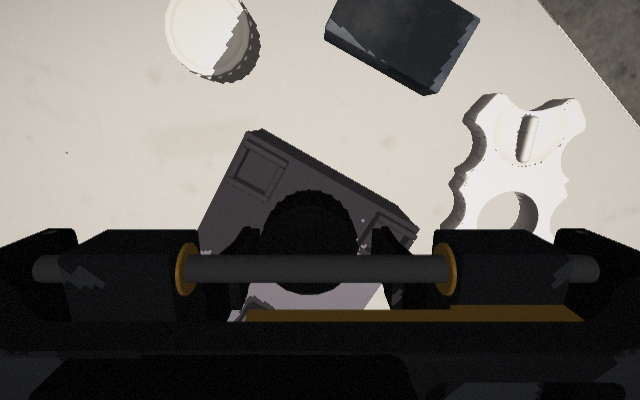

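The cap at (309,242) is seated straight and held by its thread. I'll re-centre before regripping.

```bash
python3 - <<'E'
from h import *
from scipy.optimize import least_squares
o=robot.get_obs()
print(cast('wrist',[(308.5,242.5)],.094,o))
# TCP path while gripped: circle about thread axis, fixed tool offset
P=np.array([[.4755,.1454],[.4737,.1448],[.4728,.1418],[.4752,.1407]])
a=np.radians([32.5,56.6,104.8,152.7])
A=[];b=[]
for (x,y),t in zip(P,a):
    A+=[[1,0,np.cos(t),-np.sin(t)],[0,1,np.sin(t),np.cos(t)]];b+=[x,y]
s=np.linalg.lstsq(np.array(A),np.array(b),rcond=None);print(s[0],s[1])
print(delta([s[0][0],s[0][1],.081],0))
E
```

```text
[[0.47104891 0.13735157 0.094     ]]
[4.76432899e-01 1.42861897e-01 1.73974947e-04 3.06512502e-03] [1.35563117e-06]
(array([ 0.051, -0.072,  0.066]), array([-3.0000e-03,  8.0000e-03, -1.1929e+01]))
```

Request:
{"api": "jog_arm", "payload": {
  "motion": [0.05, -0.07, 0, 0, 0, 0, -0.5, 0, 0, 0, 0, 0, 1, -0.5, 0, 0, 0, 0, 0, 1, -0.5, 0, 0, 0, 0, 0, 1, -0.5, 0, 0, 0, 0, 0, 1, -0.5, 0, 0, 0, 0, 0, 1, -0.5, 0, 0, 0, 0, 0, 1, -0.5, 0, 0, 0, 0, 0, 1, -0.5, 0, 0, 0, 0, 0, 1, -0.5, 0, 0, 0, 0, 0, 1, -0.5, 0, 0, 0, 0, 0, 1, -0.5, 0, 0, 0, 0, 0, 1, -0.5]
}}

```text
time: 11.38
position: [0.4765, 0.1423, 0.0836]
tool_rot: [0.014, 1.0, 0.0, 0.0]
ft_force: [-0.3, -0.3, -0.3]
grip_width: 0.0654
grip_force: 0.0
```

Request:
{"api": "jog_arm", "payload": {
  "motion": [0, 0, 0, 0, 0, 1, -0.5, 0, 0, 0, 0, 0, 1, -0.5, 0, 0, 0, 0, 0, 1, -0.5, 0, 0, 0, 0, 0, 1, -0.5, 0, 0, 0, 0, 0, 1, -0.5, 0, 0, 0, 0, 0, 1, -0.5, 0, 0, 0, 0, 0, 1, -0.5, 0, 0, 0, 0, 0, 1, -0.5, 0, 0, 0, 0, 0, 1, -0.5, 0, 0, 0, 0, 0, 1, -0.5, 0, 0, 0, 0, 0, 1, -0.5, 0, 0, 0, 0, 0, 1, -0.5]
}}

```text
time: 12.88
position: [0.4764, 0.1423, 0.0836]
tool_rot: [0.419, 0.908, 0.0, 0.0]
ft_force: [0.1, -0.3, -0.9]
grip_width: 0.0652
grip_force: 0.0
```

Request:
{"api": "jog_arm", "payload": {
  "motion": [0, 0, 0, 0, 0, 1, -0.5, 0, 0, 0, 0, 0, 1, -0.5, 0, 0, 0, 0, 0, 1, -0.5, 0, 0, 0, 0, 0, 1, -0.5, 0, 0, 0, 0, 0, 1, -0.5, 0, 0, 0, 0, 0, 1, -0.5, 0, 0, 0, 0, 0, 1, -0.5, 0, 0, 0, 0, 0, 1, -0.5, 0, 0, 0, 0, 0, 1, -0.5, 0, 0, 0, 0, 0, 1, -0.5, 0, 0, 0, 0, 0, 1, -0.5, 0, 0, 0, 0, 0, 1, -0.5]
}}

```text
time: 14.38
position: [0.4765, 0.1423, 0.0836]
tool_rot: [0.752, 0.659, 0.0, 0.0]
ft_force: [0.2, 0.5, 0.7]
grip_width: 0.065
grip_force: 0.0
```

Request:
{"api": "jog_arm", "payload": {
  "motion": [0, 0, 0, 0, 0, 1, -0.5, 0, 0, 0, 0, 0, 1, -0.5, 0, 0, 0, 0, 0, 1, -0.5, 0, 0, 0, 0, 0, 1, -0.5, 0, 0, 0, 0, 0, 1, -0.5, 0, 0, 0, 0, 0, 1, -0.5, 0, 0, 0, 0, 0, 1, -0.5, 0, 0, 0, 0, 0, 1, -0.5, 0, 0, 0, 0, 0, 1, -0.5, 0, 0, 0, 0, 0, 1, -0.5, 0, 0, 0, 0, 0, 1, -0.5, 0, 0, 0, 0, 0, 1, -0.5]
}}

```text
time: 15.88
position: [0.4764, 0.1423, 0.0836]
tool_rot: [0.955, 0.296, 0.0, -0.0]
ft_force: [-0.9, 0.1, -0.1]
grip_width: 0.0655
grip_force: 0.0
```

Request:
{"api": "jog_arm", "payload": {
  "motion": [0, 0, 0, 0, 0, 1, -0.5, 0, 0, 0, 0, 0, 1, -0.5, 0, 0, 0, 0, 0, 1, -0.5, 0, 0, 0, 0, 0, 1, -0.5, 0, 0, 0, 0, 0, 1, -0.5, 0, 0, 0, 0, 0, 1, -0.5, 0, 0, 0, 0, 0, 1, -0.5, 0, 0, 0, 0, 0, 1, -0.5, 0, 0, 0, 0, 0, 1, -0.5, 0, 0, 0, 0, 0, 1, -0.5, 0, 0, 0, 0, 0, 1, -0.5, 0, 0, 0, 0, 0, 1, -0.5]
}}

```text
time: 17.38
position: [0.4765, 0.1423, 0.0836]
tool_rot: [0.993, -0.118, 0.0, -0.0]
ft_force: [0.1, 0.5, 1.0]
grip_width: 0.0652
grip_force: 0.0
```

Request:
{"api": "jog_arm", "payload": {
  "motion": [0, 0, 0, 0, 0, 1, -0.5, 0, 0, 0, 0, 0, 1, -0.5, 0, 0, 0, 0, 0, 1, -0.5, 0, 0, 0, 0, 0, 1, -0.5, 0, 0, 0, 0, 0, 1, -0.5, 0, 0, 0, 0, 0, 1, -0.5, 0, 0, 0, 0, 0, 1, -0.5, 0, 0, 0, 0, 0, 1, -0.5, 0, 0, 0, 0, 0, 1, -0.5, 0, 0, 0, 0, 0, 0, 1, 0, 0, 0, 0, 0, 0, 1, 0, 0, 0, 0, 0, 0, 1]
}}

```text
time: 18.88
position: [0.4765, 0.1424, 0.0836]
tool_rot: [0.908, -0.419, 0.0, -0.0]
ft_force: [0.8, 0.6, 0.2]
grip_width: 0.0517
grip_force: 20.0
```

```bash
python3 - <<'E'
from h import *
o=robot.get_obs();print(o['q'],o['ft_force'],o['moment'],o['position'])
E
```

```text
[6.51631292e-02 6.05813822e-01 1.87628652e+00 1.24590257e-04
 6.59280939e-01 2.49957549e+00] [0.75248993 0.59019699 0.16742214] [0.02841576 0.23098875 0.04047128] [0.47645675 0.14235004 0.08362421]
```

Request:
{"api": "jog_arm", "payload": {
  "motion": [0, 0, -0.0022, 0, 0, -1, 1, 0, 0, -0.0022, 0, 0, -1, 1, 0, 0, -0.0022, 0, 0, -1, 1, 0, 0, -0.0022, 0, 0, -1, 1, 0, 0, -0.0022, 0, 0, -1, 1, 0, 0, -0.0022, 0, 0, -1, 1, 0, 0, -0.0022, 0, 0, -1, 1, 0, 0, -0.0022, 0, 0, -1, 1, 0, 0, -0.0022, 0, 0, -1, 1, 0, 0, -0.0022, 0, 0, -1, 1, 0, 0, -0.0022, 0, 0, -1, 1, 0, 0, -0.0022, 0, 0, -1, 1]
}}

```text
time: 20.38
position: [0.4761, 0.1422, 0.0846]
tool_rot: [1.0, -0.012, -0.0, 0.0]
ft_force: [-0.7, -0.3, 0.7]
grip_width: 0.0519
grip_force: 20.0
```

Request:
{"api": "jog_arm", "payload": {
  "motion": [0, 0, -0.0022, 0, 0, -1, 1, 0, 0, -0.0022, 0, 0, -1, 1, 0, 0, -0.0022, 0, 0, -1, 1, 0, 0, -0.0022, 0, 0, -1, 1, 0, 0, -0.0022, 0, 0, -1, 1, 0, 0, -0.0022, 0, 0, -1, 1, 0, 0, -0.0022, 0, 0, -1, 1, 0, 0, -0.0022, 0, 0, -1, 1, 0, 0, -0.0022, 0, 0, -1, 1, 0, 0, -0.0022, 0, 0, -1, 1, 0, 0, -0.0022, 0, 0, -1, 1, 0, 0, -0.0022, 0, 0, -1, 1]
}}

```text
time: 21.88
position: [0.4763, 0.1418, 0.0857]
tool_rot: [0.918, 0.396, -0.0, 0.0]
ft_force: [-0.8, -2.1, 0.5]
grip_width: 0.0519
grip_force: 20.0
```

Request:
{"api": "jog_arm", "payload": {
  "motion": [0, 0, -0.0022, 0, 0, -1, 1, 0, 0, -0.0022, 0, 0, -1, 1, 0, 0, -0.0022, 0, 0, -1, 1, 0, 0, -0.0022, 0, 0, -1, 1, 0, 0, -0.0022, 0, 0, -1, 1, 0, 0, -0.0022, 0, 0, -1, 1, 0, 0, -0.0022, 0, 0, -1, 1, 0, 0, -0.0022, 0, 0, -1, 1, 0, 0, -0.0022, 0, 0, -1, 1, 0, 0, -0.0022, 0, 0, -1, 1, 0, 0, -0.0022, 0, 0, -1, 1, 0, 0, -0.0022, 0, 0, -1, 1]
}}

```text
time: 23.38
position: [0.4766, 0.1418, 0.0868]
tool_rot: [0.678, 0.735, -0.0, 0.0]
ft_force: [-0.2, -2.5, -0.4]
grip_width: 0.0518
grip_force: 20.0
```

Request:
{"api": "jog_arm", "payload": {
  "motion": [0, 0, -0.0022, 0, 0, -1, 1, 0, 0, -0.0022, 0, 0, -1, 1, 0, 0, -0.0022, 0, 0, -1, 1, 0, 0, -0.0022, 0, 0, -1, 1, 0, 0, -0.0022, 0, 0, -1, 1, 0, 0, -0.0022, 0, 0, -1, 1, 0, 0, -0.0022, 0, 0, -1, 1, 0, 0, -0.0022, 0, 0, -1, 1, 0, 0, -0.0022, 0, 0, -1, 1, 0, 0, -0.0022, 0, 0, -1, 1, 0, 0, -0.0022, 0, 0, -1, 1, 0, 0, -0.0022, 0, 0, -1, 1]
}}

```text
time: 24.88
position: [0.4769, 0.1419, 0.0879]
tool_rot: [0.32, 0.947, -0.0, 0.001]
ft_force: [0.8, -1.7, 0.6]
grip_width: 0.0521
grip_force: 20.0
```

Request:
{"api": "jog_arm", "payload": {
  "motion": [0, 0, -0.0022, 0, 0, -1, 1, 0, 0, -0.0022, 0, 0, -1, 1, 0, 0, -0.0022, 0, 0, -1, 1, 0, 0, -0.0022, 0, 0, -1, 1, 0, 0, -0.0022, 0, 0, -1, 1, 0, 0, -0.0022, 0, 0, -1, 1, 0, 0, -0.0022, 0, 0, -1, 1, 0, 0, -0.0022, 0, 0, -1, 1, 0, 0, -0.0022, 0, 0, -1, 1, 0, 0, -0.0022, 0, 0, -1, 1, 0, 0, -0.0022, 0, 0, -1, 1, 0, 0, -0.0022, 0, 0, -1, 1]
}}

```text
time: 26.38
position: [0.4767, 0.1421, 0.0889]
tool_rot: [-0.093, 0.996, -0.0, 0.0]
ft_force: [-0.1, -0.6, -0.4]
grip_width: 0.0521
grip_force: 20.0
```

Request:
{"api": "jog_arm", "payload": {
  "motion": [0, 0, -0.0022, 0, 0, -1, 1, 0, 0, -0.0022, 0, 0, -1, 1, 0, 0, -0.0022, 0, 0, -1, 1, 0, 0, -0.0022, 0, 0, -1, 1, 0, 0, -0.0022, 0, 0, -1, 1, 0, 0, -0.0022, 0, 0, -1, 1, 0, 0, -0.0022, 0, 0, -1, 1, 0, 0, -0.0022, 0, 0, -1, 1, 0, 0, -0.0022, 0, 0, -1, 1, 0, 0, -0.0022, 0, 0, -1, 1, 0, 0, -0.0022, 0, 0, -1, 1, 0, 0, -0.0022, 0, 0, -1, 1]
}}

```text
time: 27.88
position: [0.4768, 0.1423, 0.09]
tool_rot: [-0.49, 0.872, -0.0, 0.0]
ft_force: [0.5, -0.0, 0.5]
grip_width: 0.052
grip_force: 20.0
```

Request:
{"api": "jog_arm", "payload": {
  "motion": [0, 0, -0.0022, 0, 0, -1, 1, 0, 0, -0.0022, 0, 0, -1, 1, 0, 0, -0.0022, 0, 0, -1, 1, 0, 0, 0, 0, 0, 0, 1]
}}

```text
time: 28.38
position: [0.4765, 0.1423, 0.0903]
tool_rot: [-0.577, 0.817, -0.0, 0.0]
ft_force: [-0.4, -0.1, 1.6]
grip_width: 0.0517
grip_force: 20.0
```

```bash
python3 - <<'E'
from h import *
o=robot.get_obs();print(o['q'],o['ft_force'],o['moment'],o['position'])
E
```

```text
[ 6.51385814e-02  5.93264242e-01  1.87268168e+00  4.67762820e-05
  6.75302013e-01 -2.73527890e+00] [-0.43974765 -0.12942235  1.56172672] [0.07962627 0.08921491 0.0169174 ] [0.47651848 0.14232825 0.09025775]
```

Request:
{"api": "jog_arm", "payload": {
  "motion": [0, 0, 0, 0, 0, 0, -0.4, 0, 0, 0, 0, 0, 0, -0.4, 0, 0, 0, 0, 0, 1, -0.4, 0, 0, 0, 0, 0, 1, -0.4, 0, 0, 0, 0, 0, 1, -0.4, 0, 0, 0, 0, 0, 1, -0.4, 0, 0, 0, 0, 0, 1, -0.4, 0, 0, 0, 0, 0, 1, -0.4, 0, 0, 0, 0, 0, 1, -0.4, 0, 0, 0, 0, 0, 1, -0.4, 0, 0, 0, 0, 0, 1, -0.4, 0, 0, 0, 0, 0, 1, -0.4]
}}

```text
time: 29.88
position: [0.4763, 0.1423, 0.0901]
tool_rot: [-0.261, 0.965, 0.0, -0.0]
ft_force: [-0.3, 0.1, -1.0]
grip_width: 0.0606
grip_force: 0.0
```

Request:
{"api": "jog_arm", "payload": {
  "motion": [0, 0, 0, 0, 0, 1, -0.4, 0, 0, 0, 0, 0, 1, -0.4, 0, 0, 0, 0, 0, 1, -0.4, 0, 0, 0, 0, 0, 1, -0.4, 0, 0, 0, 0, 0, 1, -0.4, 0, 0, 0, 0, 0, 1, -0.4, 0, 0, 0, 0, 0, 1, -0.4, 0, 0, 0, 0, 0, 1, -0.4, 0, 0, 0, 0, 0, 1, -0.4, 0, 0, 0, 0, 0, 1, -0.4, 0, 0, 0, 0, 0, 1, -0.4, 0, 0, 0, 0, 0, 1, -0.4]
}}

```text
time: 31.38
position: [0.4763, 0.1423, 0.0901]
tool_rot: [0.154, 0.988, -0.0, -0.0]
ft_force: [-0.4, -0.8, -0.0]
grip_width: 0.0609
grip_force: 0.0
```

Request:
{"api": "jog_arm", "payload": {
  "motion": [0, 0, 0, 0, 0, 1, -0.4, 0, 0, 0, 0, 0, 1, -0.4, 0, 0, 0, 0, 0, 1, -0.4, 0, 0, 0, 0, 0, 1, -0.4, 0, 0, 0, 0, 0, 1, -0.4, 0, 0, 0, 0, 0, 1, -0.4, 0, 0, 0, 0, 0, 1, -0.4, 0, 0, 0, 0, 0, 1, -0.4, 0, 0, 0, 0, 0, 1, -0.4, 0, 0, 0, 0, 0, 1, -0.4, 0, 0, 0, 0, 0, 1, -0.4, 0, 0, 0, 0, 0, 1, -0.4]
}}

```text
time: 32.88
position: [0.4763, 0.1423, 0.0901]
tool_rot: [0.542, 0.84, -0.0, -0.0]
ft_force: [0.5, -0.6, -0.0]
grip_width: 0.0605
grip_force: 0.0
```

Request:
{"api": "jog_arm", "payload": {
  "motion": [0, 0, 0, 0, 0, 1, -0.4, 0, 0, 0, 0, 0, 1, -0.4, 0, 0, 0, 0, 0, 1, -0.4, 0, 0, 0, 0, 0, 1, -0.4, 0, 0, 0, 0, 0, 1, -0.4, 0, 0, 0, 0, 0, 1, -0.4, 0, 0, 0, 0, 0, 1, -0.4, 0, 0, 0, 0, 0, 1, -0.4, 0, 0, 0, 0, 0, 1, -0.4, 0, 0, 0, 0, 0, 1, -0.4, 0, 0, 0, 0, 0, 1, -0.4, 0, 0, 0, 0, 0, 1, -0.4]
}}

```text
time: 34.38
position: [0.4763, 0.1423, 0.0901]
tool_rot: [0.837, 0.547, -0.0, -0.0]
ft_force: [-0.7, -0.3, -0.9]
grip_width: 0.061
grip_force: 0.0
```

Request:
{"api": "jog_arm", "payload": {
  "motion": [0, 0, 0, 0, 0, 1, -0.4, 0, 0, 0, 0, 0, 1, -0.4, 0, 0, 0, 0, 0, 1, -0.4, 0, 0, 0, 0, 0, 1, -0.4, 0, 0, 0, 0, 0, 1, -0.4, 0, 0, 0, 0, 0, 1, -0.4, 0, 0, 0, 0, 0, 1, -0.4, 0, 0, 0, 0, 0, 1, -0.4, 0, 0, 0, 0, 0, 1, -0.4, 0, 0, 0, 0, 0, 1, -0.4, 0, 0, 0, 0, 0, 1, -0.4, 0, 0, 0, 0, 0, 1, -0.4]
}}

```text
time: 35.88
position: [0.4763, 0.1423, 0.0901]
tool_rot: [0.987, 0.159, -0.0, 0.0]
ft_force: [0.9, -0.2, 0.0]
grip_width: 0.0616
grip_force: 0.0
```

Request:
{"api": "jog_arm", "payload": {
  "motion": [0, 0, 0, 0, 0, 1, -0.4, 0, 0, 0, 0, 0, 1, -0.4, 0, 0, 0, 0, 0, 1, -0.4, 0, 0, 0, 0, 0, 1, -0.4, 0, 0, 0, 0, 0, 1, -0.4, 0, 0, 0, 0, 0, 1, -0.4, 0, 0, 0, 0, 0, 1, -0.4, 0, 0, 0, 0, 0, 1, -0.4, 0, 0, 0, 0, 0, 1, -0.4, 0, 0, 0, 0, 0, 1, -0.4, 0, 0, 0, 0, 0, 1, -0.4, 0, 0, 0, 0, 0, 1, -0.4]
}}

```text
time: 37.38
position: [0.4763, 0.1423, 0.0901]
tool_rot: [0.967, -0.256, -0.0, 0.0]
ft_force: [-0.3, -0.1, -0.1]
grip_width: 0.0606
grip_force: 0.0
```

Request:
{"api": "jog_arm", "payload": {
  "motion": [0, 0, 0, 0, 0, 1, -0.4, 0, 0, 0, 0, 0, 1, -0.4, 0, 0, 0, 0, 0, 1, -0.4, 0, 0, 0, 0, 0, 1, -0.4, 0, 0, 0, 0, 0, 1, -0.4, 0, 0, 0, 0, 0, 1, -0.4, 0, 0, 0, 0, 0, 1, -0.4, 0, 0, 0, 0, 0, 1, -0.4, 0, 0, 0, 0, 0, 1, -0.4, 0, 0, 0, 0, 0, 0, 1, 0, 0, 0, 0, 0, 0, 1, 0, 0, 0, 0, 0, 0, 1]
}}

```text
time: 38.88
position: [0.4764, 0.1423, 0.0902]
tool_rot: [0.841, -0.541, -0.0, 0.0]
ft_force: [0.0, 0.8, 0.3]
grip_width: 0.0521
grip_force: 20.0
```

```bash
python3 - <<'E'
from h import *
o=robot.get_obs();print(o['q'],o['ft_force'],o['moment'],o['position'])
E
```

```text
[ 6.51122691e-02  5.93446104e-01  1.87278195e+00 -6.37872549e-06
  6.75422821e-01  2.77913195e+00] [7.96553078e-04 8.09480792e-01 2.91438889e-01] [0.05153037 0.13567581 0.00305297] [0.47638678 0.14229707 0.09015396]
```

Request:
{"api": "jog_arm", "payload": {
  "motion": [0, 0, -0.0022, 0, 0, -1, 1, 0, 0, -0.0022, 0, 0, -1, 1, 0, 0, -0.0022, 0, 0, -1, 1, 0, 0, -0.0022, 0, 0, -1, 1, 0, 0, -0.0022, 0, 0, -1, 1, 0, 0, -0.0022, 0, 0, -1, 1, 0, 0, -0.0022, 0, 0, -1, 1, 0, 0, -0.0022, 0, 0, -1, 1, 0, 0, -0.0022, 0, 0, -1, 1, 0, 0, -0.0022, 0, 0, -1, 1, 0, 0, -0.0022, 0, 0, -1, 1, 0, 0, -0.0022, 0, 0, -1, 1]
}}

```text
time: 40.38
position: [0.4761, 0.1422, 0.0912]
tool_rot: [0.989, -0.151, -0.0, 0.0]
ft_force: [-1.1, -1.0, 1.5]
grip_width: 0.0516
grip_force: 20.0
```

Request:
{"api": "jog_arm", "payload": {
  "motion": [0, 0, -0.0022, 0, 0, -1, 1, 0, 0, -0.0022, 0, 0, -1, 1, 0, 0, -0.0022, 0, 0, -1, 1, 0, 0, -0.0022, 0, 0, -1, 1, 0, 0, -0.0022, 0, 0, -1, 1, 0, 0, -0.0022, 0, 0, -1, 1, 0, 0, -0.0022, 0, 0, -1, 1, 0, 0, -0.0022, 0, 0, -1, 1, 0, 0, -0.0022, 0, 0, -1, 1, 0, 0, -0.0022, 0, 0, -1, 1, 0, 0, -0.0022, 0, 0, -1, 1, 0, 0, -0.0022, 0, 0, -1, 1]
}}

```text
time: 41.88
position: [0.476, 0.1419, 0.0922]
tool_rot: [0.964, 0.264, -0.001, 0.0]
ft_force: [-0.7, -1.5, 1.1]
grip_width: 0.0519
grip_force: 20.0
```

Request:
{"api": "jog_arm", "payload": {
  "motion": [0, 0, -0.0022, 0, 0, -1, 1, 0, 0, -0.0022, 0, 0, -1, 1, 0, 0, -0.0022, 0, 0, -1, 1, 0, 0, -0.0022, 0, 0, -1, 1, 0, 0, -0.0022, 0, 0, -1, 1, 0, 0, -0.0022, 0, 0, -1, 1, 0, 0, -0.0022, 0, 0, -1, 1, 0, 0, -0.0022, 0, 0, -1, 1, 0, 0, -0.0022, 0, 0, -1, 1, 0, 0, -0.0022, 0, 0, -1, 1, 0, 0, -0.0022, 0, 0, -1, 1, 0, 0, -0.0022, 0, 0, -1, 1]
}}

```text
time: 43.38
position: [0.4764, 0.1418, 0.0933]
tool_rot: [0.774, 0.634, -0.0, 0.0]
ft_force: [0.4, -2.3, 0.8]
grip_width: 0.0516
grip_force: 20.0
```

Request:
{"api": "jog_arm", "payload": {
  "motion": [0, 0, -0.0022, 0, 0, -1, 1, 0, 0, -0.0022, 0, 0, -1, 1, 0, 0, -0.0022, 0, 0, -1, 1, 0, 0, -0.0022, 0, 0, -1, 1, 0, 0, -0.0022, 0, 0, -1, 1, 0, 0, -0.0022, 0, 0, -1, 1, 0, 0, -0.0022, 0, 0, -1, 1, 0, 0, -0.0022, 0, 0, -1, 1, 0, 0, -0.0022, 0, 0, -1, 1, 0, 0, -0.0022, 0, 0, -1, 1, 0, 0, -0.0022, 0, 0, -1, 1, 0, 0, -0.0022, 0, 0, -1, 1]
}}

```text
time: 44.88
position: [0.4767, 0.1419, 0.0944]
tool_rot: [0.449, 0.894, -0.0, 0.0]
ft_force: [-0.5, -1.4, 0.3]
grip_width: 0.0517
grip_force: 20.0
```

Request:
{"api": "jog_arm", "payload": {
  "motion": [0, 0, -0.0022, 0, 0, -1, 1, 0, 0, -0.0022, 0, 0, -1, 1, 0, 0, -0.0022, 0, 0, -1, 1, 0, 0, -0.0022, 0, 0, -1, 1, 0, 0, -0.0022, 0, 0, -1, 1, 0, 0, -0.0022, 0, 0, -1, 1, 0, 0, -0.0022, 0, 0, -1, 1, 0, 0, -0.0022, 0, 0, -1, 1, 0, 0, -0.0022, 0, 0, -1, 1, 0, 0, -0.0022, 0, 0, -1, 1, 0, 0, -0.0022, 0, 0, -1, 1, 0, 0, -0.0022, 0, 0, -1, 1]
}}

```text
time: 46.38
position: [0.4767, 0.1421, 0.0955]
tool_rot: [0.047, 0.999, -0.0, 0.0]
ft_force: [0.7, -1.1, -0.6]
grip_width: 0.0515
grip_force: 20.0
```

Request:
{"api": "jog_arm", "payload": {
  "motion": [0, 0, -0.0022, 0, 0, -1, 1, 0, 0, -0.0022, 0, 0, -1, 1, 0, 0, -0.0022, 0, 0, -1, 1, 0, 0, -0.0022, 0, 0, -1, 1, 0, 0, -0.0022, 0, 0, -1, 1, 0, 0, -0.0022, 0, 0, -1, 1, 0, 0, -0.0022, 0, 0, -1, 1, 0, 0, -0.0022, 0, 0, -1, 1, 0, 0, -0.0022, 0, 0, -1, 1, 0, 0, -0.0022, 0, 0, -1, 1, 0, 0, -0.0022, 0, 0, -1, 1, 0, 0, -0.0022, 0, 0, -1, 1]
}}

```text
time: 47.88
position: [0.4765, 0.1422, 0.0965]
tool_rot: [-0.363, 0.932, -0.0, 0.0]
ft_force: [-0.0, -0.0, 0.3]
grip_width: 0.0519
grip_force: 20.0
```

Request:
{"api": "jog_arm", "payload": {
  "motion": [0, 0, -0.0022, 0, 0, -1, 1, 0, 0, -0.0022, 0, 0, -1, 1, 0, 0, -0.0022, 0, 0, -1, 1, 0, 0, -0.0022, 0, 0, -1, 1, 0, 0, -0.0022, 0, 0, -1, 1, 0, 0, -0.0022, 0, 0, -1, 1, 0, 0, -0.0022, 0, 0, -1, 1, 0, 0, 0, 0, 0, 0, 1, 0, 0, -0.05, 0, 0, 0, 1, 0, 0, 0, 0, 0, 0, 1]
}}

```text
time: 49.12
position: [0.4762, 0.1423, 0.0991]
tool_rot: [-0.577, 0.817, 0.0, -0.0]
ft_force: [-0.2, 0.6, -0.7]
grip_width: 0.0517
grip_force: 20.0
```

```bash
python3 - <<'E'
from h import *
o=robot.get_obs();print(o['q'],o['ft_force'],o['moment'],o['position'])
E
```

```text
[ 6.51245776e-02  5.76598127e-01  1.86782982e+00  3.73628254e-05
  6.97435572e-01 -2.73515277e+00] [-0.24523858  0.63146603 -0.72702727] [0.05102809 0.15612081 0.03163893] [0.47624511 0.14230207 0.09911096]
```

Request:
{"api": "jog_arm", "payload": {
  "motion": [0, 0, -0.1, 0, 0, 0, 1, 0, 0, -0.1, 0, 0, 0, 1, 0, 0, 0, 0, 0, 0, 1]
}}

```text
time: 49.5
position: [0.4768, 0.1432, 0.105]
tool_rot: [-0.576, 0.817, 0.001, 0.0]
ft_force: [4.6, 4.1, -19.1]
grip_width: 0.0516
grip_force: 20.0
```

The thread still holds at 744°. I'll ease back and regrip for another 60°.

Request:
{"api": "jog_arm", "payload": {
  "motion": [0, 0, 0.1, 0, 0, 0, 1, 0, 0, 0.1, 0, 0, 0, 1, 0, 0, 0.03, 0, 0, 0, 1, 0, 0, 0, 0, 0, 0, 1, 0, 0, 0, 0, 0, 0, -0.4, 0, 0, 0, 0, 0, 0, -0.4, 0, 0, 0.03, 0, 0, 1, -0.4, 0, 0, 0.03, 0, 0, 1, -0.4, 0, 0, 0, 0, 0, 1, -0.4, 0, 0, 0, 0, 0, 1, -0.4, 0, 0, 0, 0, 0, 1, -0.4, 0, 0, 0, 0, 0, 1, -0.4]
}}

```text
time: 51.0
position: [0.4761, 0.1422, 0.0954]
tool_rot: [-0.393, 0.919, 0.0, -0.0]
ft_force: [-0.3, 0.5, -0.0]
grip_width: 0.0611
grip_force: 0.0
```

Request:
{"api": "jog_arm", "payload": {
  "motion": [0, 0, 0, 0, 0, 1, -0.4, 0, 0, 0, 0, 0, 1, -0.4, 0, 0, 0, 0, 0, 1, -0.4, 0, 0, 0, 0, 0, 1, -0.4, 0, 0, 0, 0, 0, 1, -0.4, 0, 0, 0, 0, 0, 1, -0.4, 0, 0, 0, 0, 0, 1, -0.4, 0, 0, 0, 0, 0, 1, -0.4, 0, 0, 0, 0, 0, 1, -0.4, 0, 0, 0, 0, 0, 0, 1, 0, 0, 0, 0, 0, 0, 1, 0, 0, 0, 0, 0, 0, 1],
  "grip_force": 25
}}

```text
time: 52.5
position: [0.4764, 0.1423, 0.0955]
tool_rot: [-0.091, 0.996, 0.0, -0.0]
ft_force: [1.0, 0.1, 0.2]
grip_width: 0.051
grip_force: 25.0
```

Request:
{"api": "jog_arm", "payload": {
  "motion": [0, 0, -0.0022, 0, 0, -1, 1, 0, 0, -0.0022, 0, 0, -1, 1, 0, 0, -0.0022, 0, 0, -1, 1, 0, 0, -0.0022, 0, 0, -1, 1, 0, 0, -0.0022, 0, 0, -1, 1, 0, 0, -0.0022, 0, 0, -1, 1, 0, 0, -0.0022, 0, 0, -1, 1, 0, 0, -0.0022, 0, 0, -1, 1, 0, 0, -0.0022, 0, 0, -1, 1, 0, 0, -0.0022, 0, 0, -1, 1, 0, 0, -0.0022, 0, 0, -1, 1, 0, 0, -0.0022, 0, 0, -1, 1]
}}

```text
time: 54.0
position: [0.4762, 0.1424, 0.0966]
tool_rot: [-0.49, 0.872, 0.0, -0.0]
ft_force: [-0.1, 0.1, -0.5]
grip_width: 0.0507
grip_force: 25.0
```

Request:
{"api": "jog_arm", "payload": {
  "motion": [0, 0, -0.0022, 0, 0, -1, 1, 0, 0, -0.0022, 0, 0, -1, 1, 0, 0, -0.0022, 0, 0, -1, 1, 0, 0, 0, 0, 0, 0, 1, 0, 0, -0.1, 0, 0, 0, 1, 0, 0, -0.1, 0, 0, 0, 1, 0, 0, 0, 0, 0, 0, 1]
}}

```text
time: 54.88
position: [0.4767, 0.1423, 0.1053]
tool_rot: [-0.577, 0.817, -0.0, 0.0]
ft_force: [0.3, 0.3, -1.1]
grip_width: 0.0508
grip_force: 25.0
```

Free now. Lifting clear and turning the wrist back into mid-range.

Request:
{"api": "jog_arm", "payload": {
  "motion": [0, 0, -0.6, 0, 0, 0, 1, 0, 0, -1, 0, 0, 1, 1, 0, 0, -1, 0, 0, 1, 1, 0, 0, -0.4, 0, 0, 1, 1, 0, 0, 0, 0, 0, 1, 1, 0, 0, 0, 0, 0, 1, 1, 0, 0, 0, 0, 0, 1, 1, 0, 0, 0, 0, 0, 1, 1, 0, 0, 0, 0, 0, 1, 1, 0, 0, 0, 0, 0, 1, 1, 0, 0, 0, 0, 0, 1, 1, 0, 0, 0, 0, 0, 1, 1]
}}

```text
time: 56.38
position: [0.4761, 0.1423, 0.2247]
tool_rot: [-0.228, 0.974, 0.0, -0.0]
ft_force: [0.2, -0.6, -1.7]
grip_width: 0.0514
grip_force: 25.0
```

```bash
python3 - <<'E'
from h import *
o=robot.get_obs();print(o['q'],o['position'],o['grip_width'])
im=robot.camera('top');cv2.imwrite('pics/top1.png',im)
a=im[140:220,345:435]
g=cv2.cvtColor(a,cv2.COLOR_BGR2GRAY);m=(g<105).astype(np.uint8);m=cv2.morphologyEx(m,3,np.ones((3,3)))
for c in cv2.findContours(m,0,2)[0]:
    if cv2.contourArea(c)>500:
        r=cv2.minAreaRect(c);p=np.array(r[0])+(345,140);print(r,p,cast('top',p+.5,.012))
p=cast('top',p,.012)[0];print(delta([p[0]+.001,p[1]+.004,o['position'][2]],0,o))
E
```

```text
[ 6.50964071e-02  3.68530425e-01  1.75780010e+00 -2.99264012e-05
  1.01570652e+00 -1.96514513e+00] [0.47606693 0.14226219 0.22473539] 0.05138728030713326
((43.84342956542969, 37.1998291015625), (34.06591033935547, 51.49401092529297), 73.0724868774414) [388.84342957 177.1998291 ] [[ 0.63228187 -0.25386444  0.012     ]]
(array([ 7.6600e-01, -1.0511e+01, -1.0000e-03]), array([ 5.0000e-03, -4.0000e-03, -1.5919e+01]))
```

Request:
{"api": "jog_arm", "payload": {
  "motion": [0.064, -0.876, 0, 0, 0, 0, 1, 0.064, -0.876, 0, 0, 0, 0, 1, 0.064, -0.876, 0, 0, 0, 0, 1, 0.064, -0.876, 0, 0, 0, 0, 1, 0.064, -0.876, 0, 0, 0, 0, 1, 0.064, -0.876, 0, 0, 0, 0, 1, 0.064, -0.876, 0, 0, 0, 0, 1, 0.064, -0.876, 0, 0, 0, 0, 1, 0.064, -0.876, 0, 0, 0, 0, 1, 0.064, -0.876, 0, 0, 0, 0, 1, 0.064, -0.876, 0, 0, 0, 0, 1, 0.064, -0.876, 0, 0, 0, 0, 1]
}}

```text
time: 57.92
position: [0.6363, -0.2487, 0.2244]
tool_rot: [-0.229, 0.973, 0.0, -0.0]
ft_force: [1.1, 0.9, -0.3]
grip_width: 0.051
grip_force: 25.0
```

Request:
{"api": "jog_arm", "payload": {
  "motion": [0, 0, 0.9, 0, 0, 0, 1, 0, 0, 0.9, 0, 0, 0, 1, 0, 0, 0.9, 0, 0, 0, 1, 0, 0, 0.9, 0, 0, 0, 1, 0, 0, 0.6, 0, 0, 0, 1, 0, 0, 0.3, 0, 0, 0, 1, 0, 0, 0.1, 0, 0, 0, 1, 0, 0, 0, 0, 0, 0, 1]
}}

```text
time: 58.92
position: [0.6368, -0.2481, 0.0415]
tool_rot: [-0.229, 0.973, -0.0, 0.0]
ft_force: [0.2, -0.0, -1.0]
grip_width: 0.0513
grip_force: 25.0
```

```bash
python3 - <<'E'
from h import *
o=robot.get_obs();print(o['q'],o['position'],o['grip_width'],o['ft_force'])
im=robot.camera('wrist')
im2=robot.camera('top')
a=cv2.resize(im2[150:240,330:440],None,fx=4,fy=4)
b=np.zeros((400+360,640,3),np.uint8);b=np.zeros((560,640,3),np.uint8)
b[:280,:448]=cv2.resize(im,(448,280));b[280:,:340]=cv2.resize(a,(340,280))
cv2.imwrite('pics/m1.png',b)
E
```

```text
[-5.34617583e-01  8.37186372e-01  1.40043765e+00 -2.22075977e-05
  9.02722703e-01 -2.56760032e+00] [ 0.63679273 -0.24807406  0.04151337] 0.05128777074509771 [ 0.19823535 -0.02167535 -0.99160035]
```

View pics/m1.png

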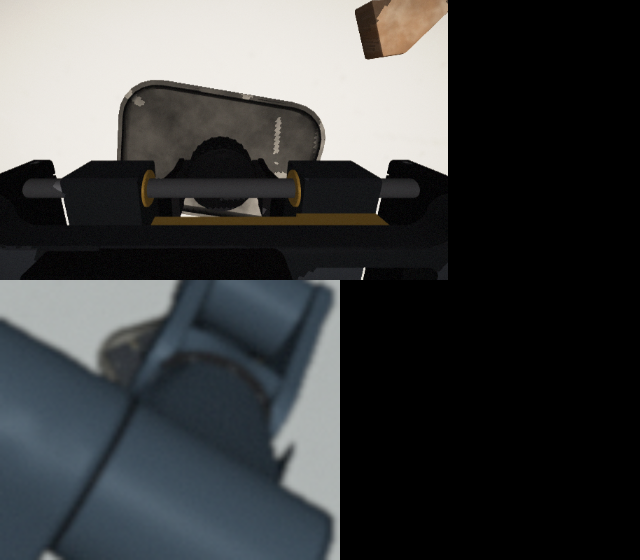

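The cap is held over the dish floor, whose far rim corners are at about (174,121) and (460,157) in the full image. I'll check the margin.

```bash
python3 - <<'E'
from h import *
o=robot.get_obs()
q=cast('wrist',[(174,116),(463,150)],.014,o)[:,:2];print(q,np.linalg.norm(q[1]-q[0]))
d=(q[1]-q[0]);d/=np.linalg.norm(d);n=np.array([-d[1],d[0]])
m=q.mean(0);c=[m+s*.0675*n for s in(1,-1)];print(c)
p=o['position'][:2]
for k in c: print('cap rel along,across',(p-k)@d,(p-k)@n)
E
```

```text
[[ 0.60881261 -0.35409677]
 [ 0.55034031 -0.1925226 ]] 0.17182904921600584
[array([ 0.51610491, -0.29627949]), array([ 0.64304801, -0.25033988])]
cap rel along,across 0.004016132167932868 -0.1301048444321422
cap rel along,across 0.004016132167932871 0.004895155567857797
```

Request:
{"api": "jog_arm", "payload": {
  "motion": [0, 0, 0.1, 0, 0, 0, 1, 0, 0, 0.1, 0, 0, 0, 1, 0, 0, 0.05, 0, 0, 0, 1, 0, 0, 0, 0, 0, 0, 1]
}}

```text
time: 59.52
position: [0.6361, -0.2477, 0.031]
tool_rot: [-0.229, 0.973, 0.0, -0.0]
ft_force: [-1.8, 0.4, 1.0]
grip_width: 0.051
grip_force: 25.0
```

Request:
{"api": "jog_arm", "payload": {
  "motion": [0, 0, 0, 0, 0, 0, -0.5, 0, 0, 0, 0, 0, 0, -0.5, 0, 0, -0.4, 0, 0, 0, -0.5, 0, 0, -1, 0, 0, 0, -0.5, 0, 0, -1, 0, 0, 0, -0.5, 0, 0, -1, 0, 0, 0, -0.5, 0, 0, 0, 0, 0, 1, -0.3, 0, 0, 0, 0, 0, 1, -0.3, 0, 0, 0, 0, 0, 1, -0.3, 0, 0, 0, 0, 0, 0.4, -0.3, 0, 0, 0, 0, 0, 0, -0.3]
}}

```text
time: 60.9
position: [0.6365, -0.2479, 0.1675]
tool_rot: [-0.112, 0.994, -0.0, 0.0]
ft_force: [-0.1, -0.6, 0.3]
grip_width: 0.0568
grip_force: 0.0
```

```bash
python3 - <<'E'
from h import *
o=robot.get_obs();print(o['q'],o['position'])
print(delta([.558,.164,.17],np.radians(103),o))
im=robot.camera('wrist');cv2.imwrite('pics/w4.png',cv2.resize(im[:230],(480,172)))
E
```

```text
[-5.34586496e-01  6.76981577e-01  1.33547703e+00 -2.47978600e-05
  1.12825303e+00 -2.33065671e+00] [ 0.63646971 -0.24786015  0.1674842 ]
(array([-0.388, 10.474, -0.069]), array([-0.009,  0.009, -0.023]))
```

View pics/w4.png

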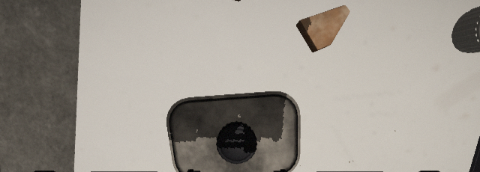

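The cap stands upright near the dish centre at (237,142). Now to the lid rib.

Request:
{"api": "jog_arm", "payload": {
  "motion": [-0.032, 0.873, 0, 0, 0, 0, -0.3, -0.032, 0.873, 0, 0, 0, 0, -0.3, -0.032, 0.873, 0, 0, 0, 0, -0.3, -0.032, 0.873, 0, 0, 0, 0, -0.3, -0.032, 0.873, 0, 0, 0, 0, -0.3, -0.032, 0.873, 0, 0, 0, 0, -0.3, -0.032, 0.873, 0, 0, 0, 0, -0.3, -0.032, 0.873, 0, 0, 0, 0, -0.3, -0.032, 0.873, 0, 0, 0, 0, -0.3, -0.032, 0.873, 0, 0, 0, 0, -0.3, -0.032, 0.873, 0, 0, 0, 0, -0.3, -0.032, 0.873, 0, 0, 0, 0, -0.3]
}}

```text
time: 62.45
position: [0.5579, 0.1652, 0.1671]
tool_rot: [-0.112, 0.994, -0.0, 0.0]
ft_force: [0.9, -0.0, -0.1]
grip_width: 0.0569
grip_force: 0.0
```

```bash
python3 - <<'E'
from h import *
o=robot.get_obs();print(o['q'],o['position'],o['tool_rot'])
im=robot.camera('wrist');cv2.imwrite('pics/w5.png',im)
E
```

```text
[ 9.60263392e-02  5.53602946e-01  1.60766123e+00 -3.62086819e-05
  9.79802970e-01 -1.69995609e+00] [0.55787827 0.16524113 0.16705239] [-1.12365326e-01  9.93666928e-01 -1.93869627e-05  2.62467916e-04]
```

View pics/w5.png

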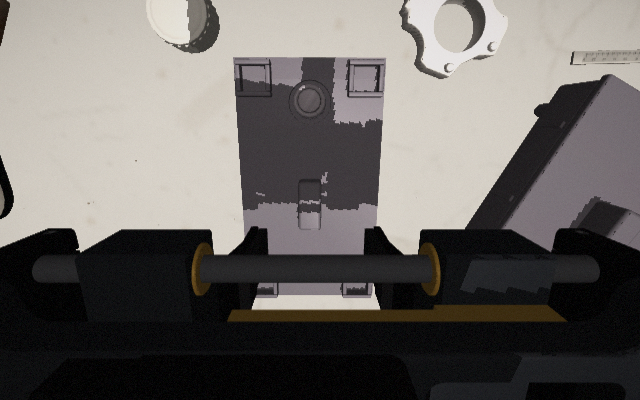

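Wrist view: stud tip at (309,98), rib at columns 299–321, lid edges at columns 235 and 386. It's almost aligned.

```bash
python3 - <<'E'
from h import *
o=robot.get_obs()
print('stud',cast('wrist',(309,97),.08,o))
e=cast('wrist',[(235,57),(386,57),(242,205),(379,205)],.054,o);print(e)
l=(e[0]+e[1])/2;h=(e[2]+e[3])/2;print('mid',l,h,np.degrees(np.arctan2(*(h-l)[[1,0]])))
r=cast('wrist',[(310,229),(310,181)],.072,o);print('rib ends',r)
rib=l[:2]+.122*np.array([np.cos(np.radians(13)),np.sin(np.radians(13))]);print('rib',rib)
print(delta([*rib,.069],np.radians(103),o))
E
```

```text
stud [[0.47280519 0.14543526 0.08      ]]
[[0.45467649 0.07907694 0.054     ]
 [0.42687478 0.19914283 0.054     ]
 [0.57775721 0.10500746 0.054     ]
 [0.54936975 0.22875288 0.054     ]]
mid [0.44077564 0.13910989 0.054     ] [0.56356348 0.16688017 0.054     ] 12.743886539449386
rib ends [[0.58001155 0.17029813 0.072     ]
 [0.53784182 0.16078161 0.072     ]]
rib [0.55964878 0.16655392]
(array([-0.063, -0.091,  2.452]), array([0.045, 0.001, 0.004]))
```

```bash
python3 - <<'E'
from h import *
o=robot.get_obs();print(o['position'],o['joint_velocities'].round(3))
print(delta([.561,.1622,.067],np.radians(102.9),o))
E
```

```text
[0.55641797 0.16924333 0.16707992] [-0.042 -0.005  0.014 -0.033  0.004 -0.087]
(array([-0.072, -0.205,  2.501]), array([0.045, 0.001, 0.029]))
```

Request:
{"api": "jog_arm", "payload": {
  "motion": [-0.072, -0.205, 0.7, 0, 0, 0, -0.3, 0, 0, 0.7, 0, 0, 0, -0.3, 0, 0, 0.7, 0, 0, 0, -0.3, 0, 0, 0.35, 0, 0, 0, -0.3, 0, 0, 0.05, 0, 0, 0, -0.3, 0, 0, 0, 0, 0, 0, 1, 0, 0, 0, 0, 0, 0, 1, 0, 0, 0, 0, 0, 0, 1, 0, 0, 0, 0, 0, 0, 1],
  "grip_force": 40
}}

```text
time: 63.62
position: [0.5628, 0.1571, 0.0674]
tool_rot: [-0.112, 0.994, 0.0, 0.0]
ft_force: [-1.1, 2.8, 1.1]
grip_width: 0.0243
grip_force: 1.1
```

Request:
{"api": "jog_arm", "payload": {
  "motion": [0, 0, -0.3, 0, 0, 0, 1, 0, 0, -0.5, 0, 0, 0, 1, 0, 0, -0.8, 0, 0, 0, 1, 0, 0, -0.4, 0, 0, 0, 1, 0, 0, 0, 0, 0, 0, 1]
}}

```text
time: 64.25
position: [0.5634, 0.1568, 0.1482]
tool_rot: [-0.112, 0.994, -0.0, 0.002]
ft_force: [0.3, 0.0, -2.3]
grip_width: 0.0195
grip_force: 40.0
```

```bash
python3 - <<'E'
from h import *
o=robot.get_obs();print(o['position'],o['q'],o['ft_force'],o['moment'])
print(delta([.60,-.045,o['position'][2]],np.radians(102.9),o))
im=robot.camera('side');cv2.imwrite('pics/s2.png',im[60:360,200:520])
E
```

```text
[0.56337715 0.15680978 0.14820628] [ 8.05489403e-02  5.82495773e-01  1.61671143e+00 -1.22130684e-04
  9.39304427e-01 -1.71482415e+00] [ 0.29035959  0.04081041 -2.2926512 ] [ 0.09739231  0.00039984 -0.04005453]
(array([ 2.310e-01, -5.122e+00,  2.000e-03]), array([-0.008,  0.043, -0.007]))
```

View pics/s2.png

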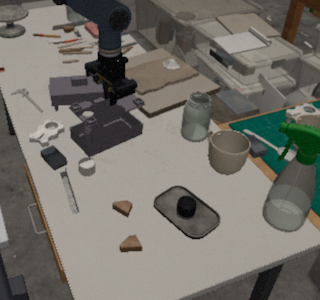

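The lid is off and hanging from the gripper; the cap is upright in the dish. Setting the lid aside.

Request:
{"api": "jog_arm", "payload": {
  "motion": [0.029, -0.64, 0, 0, 0, 0, 1, 0.029, -0.64, 0, 0, 0, 0, 1, 0.029, -0.64, 0, 0, 0, 0, 1, 0.029, -0.64, 0, 0, 0, 0, 1, 0.029, -0.64, 0, 0, 0, 0, 1, 0.029, -0.64, 0, 0, 0, 0, 1, 0.029, -0.64, 0, 0, 0, 0, 1, 0.029, -0.64, 0, 0, 0, 0, 1, 0, 0, 0.7, 0, 0, 0, 1, 0, 0, 0.9, 0, 0, 0, 1, 0, 0, 0.9, 0, 0, 0, 1, 0, 0, 0.3, 0, 0, 0, 1]
}}

```text
time: 65.8
position: [0.5964, -0.0443, 0.0313]
tool_rot: [-0.112, 0.994, 0.001, -0.003]
ft_force: [-0.1, 0.0, -1.4]
grip_width: 0.0192
grip_force: 40.0
```

Request:
{"api": "jog_arm", "payload": {
  "motion": [0, 0, 0.15, 0, 0, 0, 1, 0, 0, 0.08, 0, 0, 0, 1, 0, 0, 0.04, 0, 0, 0, 1, 0, 0, 0, 0, 0, 0, 1]
}}

```text
time: 66.3
position: [0.5974, -0.0445, 0.0292]
tool_rot: [-0.113, 0.994, 0.0, -0.001]
ft_force: [-10.1, 1.2, 26.6]
grip_width: 0.0196
grip_force: 40.0
```

Request:
{"api": "jog_arm", "payload": {
  "motion": [0, 0, -0.18, 0, 0, 0, 1, 0, 0, 0, 0, 0, 0, 1, 0, 0, 0, 0, 0, 0, -0.3, 0, 0, 0, 0, 0, 0, -0.3, 0, 0, -0.6, 0, 0, 0, -0.3, 0, 0, -1, 0, 0, 0, -0.3, 0, 0, -1, 0, 0, 0, -0.3, 0, 0, -1, 0, 0, 0, -0.3, 0, 0, -1, 0, 0, 0, -0.8, 0, 0, 0, 0, 0, 0, -0.8, 0, 0, 0, 0, 0, 0, -0.8]
}}

```text
time: 67.68
position: [0.5985, -0.0448, 0.2144]
tool_rot: [-0.112, 0.994, 0.0, -0.001]
ft_force: [0.4, 0.4, -0.9]
grip_width: 0.0757
grip_force: 0.0
```

```bash
python3 - <<'E'
from h import *
import pickle
o=robot.get_obs();im=robot.camera('wrist');cv2.imwrite('pics/w6.png',im);pickle.dump(o,open('o6.pkl','wb'))
print(o['position'],o['q'],o['joint_velocities'].round(3))
E
```

```text
[ 0.59851897 -0.04478183  0.21443145] [-2.60697187e-01  5.16544996e-01  1.51577382e+00  8.06103032e-06
  1.11087426e+00 -2.05605352e+00] [-0.002  0.022  0.019 -0.     0.001 -0.   ]
```

View pics/w6.png

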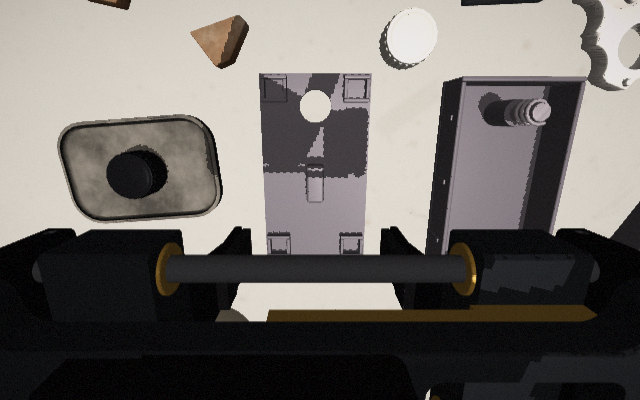

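The lid lies flat, with its hole at (316,106) and rib centred at column 315. Wedge A is at (220,40); the open box with stud is on the right. The cap is upright in the dish at (136,174).

```bash
cat >> h.py <<'E'
def wedge(n,im,z,o=None,roi=None,lo=(3,50,70)):
    """top-face fit: contour of bright wood -> world triangle; returns x-axis dir angle (to narrow end) and origin"""
    hsv=cv2.cvtColor(im,cv2.COLOR_BGR2HSV);m=cv2.inRange(hsv,lo,(22,255,255))
    m=cv2.morphologyEx(m,2,np.ones((3,3)))
    x0,y0,x1,y1=roi or (0,0,640,400);k=np.zeros_like(m);k[y0:y1,x0:x1]=m[y0:y1,x0:x1]
    out=[]
    for c in cv2.findContours(k,0,cv2.CHAIN_APPROX_NONE)[0]:
        if cv2.contourArea(c)<60: continue
        W=cast(n,c[:,0],z,o)[:,:2]
        A=cv2.minEnclosingTriangle((W*1e4).astype(np.float32).reshape(-1,1,2))[1][:,0]/1e4
        out.append((cv2.moments(c)['m10']/cv2.contourArea(c),cv2.moments(c)['m01']/cv2.contourArea(c),W,A))
    return out
E
python3 - <<'E'
from h import *
import pickle
o=pickle.load(open('o6.pkl','rb'));im=cv2.imread('pics/w6.png')
u=np.array([np.cos(np.radians(12.9)),np.sin(np.radians(12.9))]);v=np.array([-u[1],u[0]])
e=cast('wrist',[(260,73),(372,73),(316,106)],.012,o)[:,:2]
r=cast('wrist',[(315,202),(315,165)],.030,o)[:,:2]
for p in list(e)+list(r): print(((p-o['position'][:2])@u*1e3).round(1),((p-o['position'][:2])@v*1e3).round(1))
print('boxstud',cast('wrist',(537,110),.08,o))
for a in wedge('wrist',im,.022,o,(150,0,300,90)):
    print(a[:2],len(a[2]),a[2].mean(0)); A=a[3]
    for i in range(3): print(A[i],np.linalg.norm(A[i]-A[(i+1)%3]))
E
```

```text
-119.8 -60.7
-119.7 63.2
-84.8 1.2
23.5 -0.1
-20.2 -0.0
boxstud [[0.47622346 0.13747683 0.08      ]]
(219.00344234079174, 38.02111302352266) 141 [ 0.47182437 -0.17619159]
[ 0.43936762 -0.14967655] 0.070893064
[ 0.50784385 -0.16802955] 0.052768838
[ 0.4733554  -0.20796822] 0.06747658
```

Request:
{"api": "jog_arm", "payload": {
  "motion": [0.63, -0.425, 0.18, 0, 0, 0, -0.8, 0.63, -0.425, 0.18, 0, 0, 0, -0.8, 0.63, -0.425, 0.18, 0, 0, 0, -0.8, 0.63, -0.425, 0.18, 0, 0, 0, -0.8, 0.63, -0.425, 0.18, 0, 0, 0, -0.8, 0.63, -0.425, 0.18, 0, 0, 0, -0.8, 0, 0, 0, 0, 0, 0, -0.8, 0, 0, 0, 0, 0, 0, -0.8]
}}

```text
time: 68.72
position: [0.4745, -0.1777, 0.1713]
tool_rot: [-0.112, 0.994, 0.001, -0.0]
ft_force: [0.7, -0.6, 0.4]
grip_width: 0.0783
grip_force: 0.0
```

```bash
python3 - <<'E'
from h import *
import pickle
o=robot.get_obs();im=robot.camera('wrist');cv2.imwrite('pics/w7.png',im);pickle.dump(o,open('o7.pkl','wb'))
print(o['position'],o['q'],o['joint_velocities'].round(3))
E
```

```text
[ 0.47449152 -0.17768895  0.17132189] [-5.79442245e-01  4.61406111e-01  1.78899708e+00  5.53173312e-04
  8.92579968e-01 -2.37468212e+00] [ 0.018 -0.009 -0.012 -0.002  0.002 -0.002]
```

View pics/w7.png

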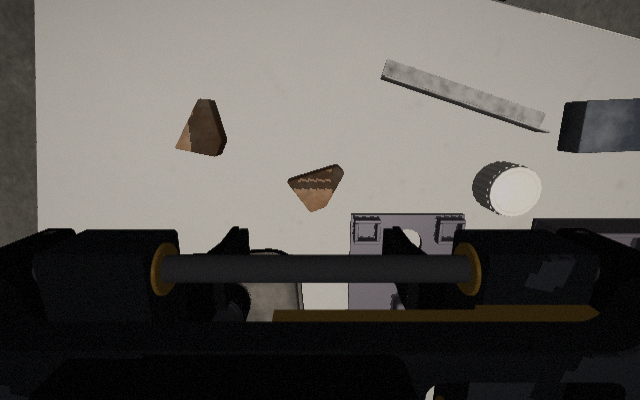

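Wedges: A at (315,188), with its broad end probably lower-left, and B at (203,128). Extracting their outlines numerically.

```bash
python3 - <<'E'
from h import *
import pickle
o=pickle.load(open('o7.pkl','rb'));im=cv2.imread('pics/w7.png')
hsv=cv2.cvtColor(im,cv2.COLOR_BGR2HSV)
bg=hsv[100:180,250:290].reshape(-1,3).mean(0);print('bg',bg)
for x0,y0,x1,y1 in((275,150,355,222),(165,85,240,170)):
    s=hsv[y0:y1,x0:x1];m=((s[...,1]>80)|(s[...,2]<70)).astype(np.uint8)
    m=cv2.morphologyEx(cv2.morphologyEx(m,2,np.ones((3,3))),3,np.ones((5,5)))
    c=max(cv2.findContours(m,0,2)[0],key=cv2.contourArea)
    h=cv2.convexHull(c);P=cv2.approxPolyDP(h,2.2,True)[:,0]+(x0,y0)
    W=cast('wrist',P,.022,o)[:,:2]
    print(cv2.contourArea(c))
    for i in range(len(P)):
        j=(i+1)%len(P);d=W[j]-W[i];print(P[i],W[i].round(4),'len',(np.linalg.norm(d)*1e3).round(1),'ang',np.degrees(np.arctan2(d[1],d[0])).round(0))
    # brightness map, coarse
    g=cv2.resize(s[...,2],None,fx=.5,fy=.5,interpolation=cv2.INTER_AREA)
    sm=cv2.resize(m*255,None,fx=.5,fy=.5,interpolation=cv2.INTER_AREA)
    for r in range(0,g.shape[0],1): print(''.join(' ' if sm[r,k]<128 else '%x'%min(15,g[r,k]//12) for k in range(g.shape[1])))
E
```

```text
bg [ 17.6125     19.1240625 175.616875 ]
1452.5
[337 165] [ 0.4448 -0.1615] len 5.8 ang 58.0
[341 169] [ 0.4479 -0.1565] len 11.5 ang 9.0
[340 180] [ 0.4592 -0.1547] len 27.9 ang -15.0
[327 203] [ 0.4861 -0.1621] len 20.0 ang -51.0
[310 211] [ 0.4987 -0.1776] len 40.3 ang -133.0
[288 180] [ 0.471 -0.207] len 52.5 ang 120.0
                                        
                                        
                                        
                                        
                                        
                                        
                                        
                             44         
                          433344        
                       4234565554       
                   43334468a655555      
               a43233455555555666       
            743234444555555555556       
          42234455555555555555555       
       43334697679767876577655555       
      744557a789a789a789a79a55557       
      85555565556555555565555555        
       6555555555555555555555559        
        55555555555555555555554      
[... 1679 characters left out ...]
          
           74445555555555322          
           744455555555553226         
          a944545555555554322         
          aa55555555555555322         
         9aa555555555555553226        
         99a555555555555554222        
        baaa955555555555554322        
        aaaa8555555555555543226       
       baaba8555555555555444222       
       aaabb8555555555554444222       
      caaabb9654455555554444212       
      aaaaabb555455555555444218       
     baaaabbb55545555455444222        
     baaaaaab54544555555444225        
        ccaab5554455445444322         
              844455444444222         
                 99654444423          
                      9978
```

```bash
python3 - <<'E'
from h import *
import pickle
o=pickle.load(open('o7.pkl','rb'))
for n,c22,bmid,nm,th in(('A',(289,184),(310,211),(340,174),140),('B',(176,149),(210,155),(202,101),184)):
    W=cast('wrist',[c22,bmid,nm],.022,o)[:,:2]
    d=W[1]-W[0];d/=np.linalg.norm(d);b=W[0]+.026*d
    ax=W[2]-b;print(n,'broad',b,'narrow',W[2],'len',np.linalg.norm(ax),'ang',np.degrees(np.arctan2(ax[1],ax[0])),'perp',np.degrees(np.arctan2(d[0],-d[1])),'ctr',(b+W[2])/2)
E
```

```text
A broad [ 0.4919201  -0.18543581] narrow [ 0.45310238 -0.15625201] len 0.04856448805866333 ang 143.06355189219565 perp 139.21353136395564 ctr [ 0.47251124 -0.17084391]
B broad [ 0.46364869 -0.29659199] narrow [ 0.4134825  -0.30292194] len 0.05056397035161159 ang -172.8084454472301 perp -177.34197516539436 ctr [ 0.4385656  -0.29975696]
```

Request:
{"api": "jog_arm", "payload": {
  "motion": [0, 0, 0, 0, 0, 1, -1, 0, 0, 0, 0, 0, 1, -1, 0, 0, 0, 0, 0, 1, -1, 0, 0, 0, 0, 0, 1, -1, 0, 0, 0, 0, 0, 1, -1, 0, 0, 0, 0, 0, 1, -1, 0, 0, 0, 0, 0, 1, -1, 0, 0, 0, 0, 0, 1, -1, 0, 0, 0, 0, 0, 1, -1, 0, 0, 0, 0, 0, 1, -1, 0, 0, 0, 0, 0, 1, -1, 0, 0, 0, 0, 0, 1, -1]
}}

```text
time: 70.28
position: [0.4753, -0.1772, 0.1721]
tool_rot: [0.302, 0.953, 0.0, 0.0]
ft_force: [-0.4, -0.4, -0.2]
grip_width: 0.0867
grip_force: 0.0
```

Request:
{"api": "jog_arm", "payload": {
  "motion": [0, 0, 0, 0, 0, 1, -1, 0, 0, 0, 0, 0, 1, -1, 0, 0, 0, 0, 0, 1, -1, 0, 0, 0, 0, 0, 1, -1, 0, 0, 0, 0, 0, 1, -1, 0, 0, 0, 0, 0, 1, -1, 0, 0, 0, 0, 0, 1, -1, 0, 0, 0, 0, 0, 1, -1, 0, 0, 0, 0, 0, 1, -1, 0, 0, 0, 0, 0, 1, -1, 0, 0, 0, 0, 0, 1, -1, 0, 0, 0, 0, 0, 1, -1]
}}

```text
time: 71.78
position: [0.4753, -0.1772, 0.1721]
tool_rot: [0.664, 0.748, 0.0, 0.0]
ft_force: [-0.0, 0.4, 0.8]
grip_width: 0.0868
grip_force: 0.0
```

Request:
{"api": "jog_arm", "payload": {
  "motion": [0, 0, 0, 0, 0, 1, -1, 0, 0, 0, 0, 0, 1, -1, 0, 0, 0, 0, 0, 1, -1, 0, 0, 0, 0, 0, 1, -1, 0, 0, 0, 0, 0, 1, -1, 0, 0, 0, 0, 0, 1, -1, 0, 0, 0, 0, 0, 1, -1, 0, 0, 0, 0, 0, 1, -1, 0, 0, 0, 0, 0, 1, -1, 0, 0, 0, 0, 0, 1, -1, 0, 0, 0, 0, 0, 0, -1, 0, 0, 0, 0, 0, 0, -1]
}}

```text
time: 73.28
position: [0.4748, -0.1776, 0.1721]
tool_rot: [0.879, 0.477, 0.0, 0.0]
ft_force: [0.4, -0.7, -1.1]
grip_width: 0.0869
grip_force: 0.0
```

```bash
cat >> h.py <<'E'
def outline(im,o,c0,r=50):
    """wood blob nearest pixel c0, hull vertices cast at top height; nadir pixel for reference"""
    hsv=cv2.cvtColor(im,cv2.COLOR_BGR2HSV)
    m=((hsv[...,1]>80)).astype(np.uint8);k=np.zeros_like(m)
    x,y=map(int,c0);k[max(0,y-r):y+r,x-r:x+r]=m[max(0,y-r):y+r,x-r:x+r]
    k=cv2.morphologyEx(cv2.morphologyEx(k,2,np.ones((3,3))),3,np.ones((5,5)))
    c=max(cv2.findContours(k,0,2)[0],key=cv2.contourArea)
    P=cv2.approxPolyDP(cv2.convexHull(c),2.2,True)[:,0];W=cast('wrist',P,.022,o)[:,:2]
    for i in range(len(P)):
        j=(i+1)%len(P);d=W[j]-W[i];print(P[i],W[i].round(4),'len',(np.linalg.norm(d)*1e3).round(1),'ang',np.degrees(np.arctan2(d[1],d[0])).round(0))
    b=cv2.boundingRect(c);s=hsv[b[1]:b[1]+b[3],b[0]:b[0]+b[2],2];kk=k[b[1]:b[1]+b[3],b[0]:b[0]+b[2]];print(b)
    for r in range(0,b[3],2): print(''.join(' ' if not kk[r,q] else '%x'%min(15,s[r,q]//12) for q in range(0,b[2],2)))
E
python3 - <<'E'
from h import *
import pickle
o=robot.get_obs();im=robot.camera('wrist');cv2.imwrite('pics/w8.png',im);pickle.dump(o,open('o8.pkl','wb'))
print(o['time'],o['position'],o['tool_rot'],o['q'])
p=proj('wrist',[.473,-.176,.022],o)[0];print(p);outline(im,o,p)
E
```

```text
73.275 [ 0.47484937 -0.17760254  0.17207414] [8.78907806e-01 4.76991670e-01 8.40934142e-05 8.69896761e-05] [-5.78682403e-01  4.60051805e-01  1.78864288e+00  8.39556963e-05
  8.92664987e-01 -2.39617748e-03]
[313.42874254 188.91123598]
[286 179] [ 0.455  -0.1518] len 35.9 ang -14.0
[319 168] [ 0.4898 -0.1608] len 16.2 ang -52.0
[334 173] [ 0.4998 -0.1735] len 42.1 ang -128.0
[330 212] [ 0.474  -0.2067] len 52.5 ang 121.0
[285 191] [ 0.4469 -0.1617] len 12.8 ang 51.0
(284, 168, 52, 45)
                  33      
              53447643    
           44437aabba8544 
        33459bbbbaabbbba64
     4455abcccccbabbbbbbba
  4457bbbccccccbbbabbbbbba
 49bbcccbcccccbbcbbbbbbbaa
  ccbccbbcccccbbbbbbbbbbab
  dcbcbbbbcccbbbbbbbbaabbb
  ccccbbbbbcbbbbbcbbbbbbba
bbcbbbbbbbbbbbbbbcbbbbbbb 
8bbbaaaaaabbbbbbccbbabaab 
  aaaaaaaaaaaabbbcbaaaaab 
    9aaaaaaaaabbbcbabaaba 
      9aaa9aaabbbbbbbbaaa 
        6a59a6abb7656b6ba 
          555555545566555 
            455555555555  
              4455555555  
                89aa5aaa  
                  56a6aa  
                    5555  
                      55
```

Request:
{"api": "jog_arm", "payload": {
  "motion": [0.075, -0.16, 0, 0, 0, 0, -1, 0, 0, 0.9, 0, 0, 1, -1, 0, 0, 0.9, 0, 0, 0.25, -1, 0, 0, 0.9, 0, 0, 0, -1, 0, 0, 0.9, 0, 0, 0, -1, 0, 0, 0.3, 0, 0, 0, -1, 0, 0, 0, 0, 0, 0, -1, 0, 0, 0, 0, 0, 0, 1, 0, 0, 0, 0, 0, 0, 1, 0, 0, 0, 0, 0, 0, 1, 0, 0, 0, 0, 0, 0, 1],
  "grip_force": 25
}}

```text
time: 74.7
position: [0.4709, -0.1721, 0.0165]
tool_rot: [0.899, 0.437, 0.0, 0.0]
ft_force: [0.3, 1.1, 0.7]
grip_width: 0.0547
grip_force: 0.2
```

Request:
{"api": "jog_arm", "payload": {
  "motion": [0, 0, -0.5, 0, 0, 0, 1, 0, 0, -1, 0, 0, 0, 1, 0, 0, -1, 0, 0, 0, 1, 0, 0, -1, 0, 0, 0, 1, 0, 0, 0, 0, 0, 0, 1]
}}

```text
time: 75.32
position: [0.4725, -0.173, 0.1589]
tool_rot: [0.899, 0.437, 0.002, 0.003]
ft_force: [0.0, -0.9, -0.9]
grip_width: 0.0531
grip_force: 24.9
```

```bash
python3 - <<'E'
from h import *
o=robot.get_obs()
print(o['position'],o['q'],o['grip_width'])
u=np.array([np.cos(np.radians(12.9)),np.sin(np.radians(12.9))]);v=np.array([-u[1],u[0]]);st=np.array([.4764,.1427])
for bx in(70,5): print(bx,st+(.075+bx/1e3)*u, delta([*(st+(.075+bx/1e3)*u),.14],np.radians(-77.1)))
E
```

```text
[ 0.4724777  -0.17303466  0.15889594] [-5.73512712e-01  4.75019090e-01  1.81434921e+00  4.84185558e-05
  8.45075804e-01  9.18071163e-02] 0.05310814549747736
70 [0.61774037 0.17507127] (array([ 9.088, -2.519,  0.461]), array([ 0.095, -0.044,  9.744]))
5 [0.5543809  0.16056001] (array([ 7.825, -3.541,  0.453]), array([ 0.095, -0.044,  9.744]))
```

Request:
{"api": "jog_arm", "payload": {
  "motion": [0.826, -0.229, 0, 0, 0, 0, 1, 0.826, -0.229, 0, 0, 0, 0, 1, 0.826, -0.229, 0, 0, 0, 0, 1, 0.826, -0.229, 0, 0, 0, 0, 1, 0.826, -0.229, 0, 0, 0, 0, 1, 0.826, -0.229, 0, 0, 0, 0, 1, 0.826, -0.229, 0, 0, 0, 0, 1, 0.826, -0.229, 0, 0, 0, 0, 1, 0.826, -0.229, 0, 0, 0, 0, 1, 0.826, -0.229, 0, 0, 0, 0, 1, 0.826, -0.229, 0, 0, 0, 0, 1]
}}

```text
time: 76.7
position: [0.6151, 0.177, 0.1541]
tool_rot: [0.899, 0.437, -0.002, -0.001]
ft_force: [-0.2, 0.7, -0.7]
grip_width: 0.0532
grip_force: 24.9
```

Request:
{"api": "jog_arm", "payload": {
  "motion": [0, 0, 0, 0, 0, 1, 1, 0, 0, 0, 0, 0, 1, 1, 0, 0, 0, 0, 0, 1, 1, 0, 0, 0, 0, 0, 1, 1, 0, 0, 0, 0, 0, 1, 1, 0, 0, 0, 0, 0, 1, 1, 0, 0, 0.2, 0, 0, 1, 1, 0, 0, 0.2, 0, 0, 1, 1, 0, 0, 0.2, 0, 0, 1, 1, 0, 0, 0.2, 0, 0, 0.7, 1, 0, 0, 0, 0, 0, 0, 1]
}}

```text
time: 78.08
position: [0.6142, 0.1758, 0.1217]
tool_rot: [0.993, 0.114, -0.002, -0.0]
ft_force: [-0.7, -0.6, 0.1]
grip_width: 0.0533
grip_force: 24.9
```

```bash
python3 - <<'E'
from h import *
o=robot.get_obs()
print(o['position'],o['q'],o['grip_width'])
print(delta([.6158,.1747,.026],np.radians(-77.1)))
E
```

```text
[0.61420763 0.17580971 0.1216577 ] [ 1.04166835e-01  6.82135090e-01  1.48544100e+00 -3.14364286e-05
  9.78836375e-01  1.44635850e+00] 0.053288936444426144
(array([0.044, 0.037, 2.391]), array([-0.008,  0.069,  0.05 ]))
```

Request:
{"api": "jog_arm", "payload": {
  "motion": [0.04, 0.03, 0.7, 0, 0, 0, 1, 0, 0, 0.8, 0, 0, 0, 1, 0, 0, 0.7, 0, 0, 0, 1, 0, 0, 0.18, 0, 0, 0, 1, 0, 0, 0, 0, 0, 0, 1, 0, 0, 0, 0, 0, 0, -0.4, 0, 0, 0, 0, 0, 0, -0.4, 0, 0, -0.6, 0, 0, 0, -0.4, 0, 0, -1, 0, 0, 0, -0.4, 0, 0, -1, 0, 0, 0, -0.6, 0, 0, -1, 0, 0, 0, -1]
}}

```text
time: 79.45
position: [0.6179, 0.1753, 0.1751]
tool_rot: [0.993, 0.114, 0.001, 0.0]
ft_force: [0.1, -0.2, 0.2]
grip_width: 0.0729
grip_force: 0.0
```

```bash
python3 - <<'E'
from h import *
o=robot.get_obs()
print(o['position'],o['tool_rot'],o['q'])
print(delta([.4395,-.2995,.17],np.radians(4),o))
im=robot.camera('top')
hsv=cv2.cvtColor(im,cv2.COLOR_BGR2HSV)
m=cv2.inRange(hsv,(5,60,60),(20,255,255))
for c in cv2.findContours(m,0,2)[0]:
    if 25<cv2.contourArea(c)<400:
        r=cv2.minAreaRect(c);print('br',r[0],r[1],cast('top',r[0],.022).round(3))
E
```

```text
[0.61785924 0.17525898 0.17512601] [9.93496876e-01 1.13856741e-01 7.74143842e-04 2.09545612e-05] [ 1.02700029e-01  6.16001958e-01  1.44313983e+00 -2.74821930e-05
  1.08090220e+00  1.44530084e+00]
(array([-7.029, 10.552,  0.12 ]), array([ 1.8000e-02, -1.6000e-02, -2.0231e+01]))
br (405.0, 233.5) (11.0, 10.0) [[ 0.438 -0.301  0.022]]
br (36.08989715576172, 195.55618286132812) (3.285993814468384, 24.167953491210938) [[0.572 0.967 0.022]]
br (269.5, 182.5) (9.0, 9.0) [[0.615 0.163 0.022]]
br (87.88236236572266, 184.47059631347656) (3.395498752593994, 26.19384765625) [[0.61  0.791 0.022]]
br (23.5, 167.0) (12.0, 13.0) [[0.672 1.019 0.022]]
br (66.0979995727539, 125.72286987304688) (8.82949447631836, 35.382904052734375) [[0.819 0.88  0.022]]
br (125.08444213867188, 126.9446792602539) (47.707130432128906, 2.2209484577178955) [[0.814 0.672 0.022]]
br (39.961544036865234, 107.69232177734375) (19.225383758544922, 4.713320255279541) [[0.885 0.977 0.022]]
br (267.64605712890625, 70.9662857055664) (4.027991771697998, 13.03797435760498) [[1.017 0.173 0.022]]
```

Wedge A is in the box; the top view puts B at (405,233), which is (0.438,-0.301). It had already been knocked there. Going for it.

Request:
{"api": "jog_arm", "payload": {
  "motion": [-0.586, 0.879, 0, 0, 0, 0, -1, -0.586, 0.879, 0, 0, 0, 0, -1, -0.586, 0.879, 0, 0, 0, 0, -1, -0.586, 0.879, 0, 0, 0, 0, -1, -0.586, 0.879, 0, 0, 0, 0, -1, -0.586, 0.879, 0, 0, 0, 0, -1, -0.586, 0.879, 0, 0, 0, 0, -1, -0.586, 0.879, 0, 0, 0, 0, -1, -0.586, 0.879, 0, 0, 0, 0, -1, -0.586, 0.879, 0, 0, 0, 0, -1, -0.586, 0.879, 0, 0, 0, 0, -1, -0.586, 0.879, 0, 0, 0, 0, -1]
}}

```text
time: 81.0
position: [0.4388, -0.3009, 0.1737]
tool_rot: [0.994, 0.114, 0.001, 0.001]
ft_force: [0.6, 0.7, -0.2]
grip_width: 0.087
grip_force: 0.0
```

Request:
{"api": "jog_arm", "payload": {
  "motion": [0, 0, 0, 0, 0, -1, -1, 0, 0, 0, 0, 0, -1, -1, 0, 0, 0, 0, 0, -1, -1, 0, 0, 0, 0, 0, -1, -1, 0, 0, 0, 0, 0, -1, -1, 0, 0, 0, 0, 0, -1, -1, 0, 0, 0, 0, 0, -1, -1, 0, 0, 0, 0, 0, -1, -1, 0, 0, 0, 0, 0, -1, -1, 0, 0, 0, 0, 0, -1, -1]
}}

```text
time: 82.25
position: [0.4394, -0.2996, 0.1736]
tool_rot: [0.894, 0.448, 0.0, 0.001]
ft_force: [0.9, 0.1, -1.1]
grip_width: 0.0872
grip_force: 0.0
```

Request:
{"api": "jog_arm", "payload": {
  "motion": [0, 0, 0, 0, 0, -1, -1, 0, 0, 0, 0, 0, -1, -1, 0, 0, 0, 0, 0, -1, -1, 0, 0, 0, 0, 0, -1, -1, 0, 0, 0, 0, 0, -1, -1, 0, 0, 0, 0, 0, -1, -1, 0, 0, 0, 0, 0, -1, -1, 0, 0, 0, 0, 0, -1, -1, 0, 0, 0, 0, 0, -1, -1, 0, 0, 0, 0, 0, -1, -1, 0, 0, 0, 0, 0, 0, -1, 0, 0, 0, 0, 0, 0, -1]
}}

```text
time: 83.75
position: [0.4392, -0.2994, 0.1732]
tool_rot: [0.688, 0.725, -0.0, 0.0]
ft_force: [-0.4, -0.4, 0.0]
grip_width: 0.0869
grip_force: 0.0
```

```bash
python3 - <<'E'
from h import *
o=robot.get_obs();im=robot.camera('wrist')
print(o['time'],o['position'],o['tool_rot'],o['q'])
p=proj('wrist',[.439,-.300,.022],o)[0];print(p);outline(im,o,p)
E
```

```text
83.75 [ 0.43924192 -0.29942119  0.17323564] [ 6.88280870e-01  7.25444184e-01 -1.06107014e-05  4.24524774e-04] [-8.08690446e-01  4.86253528e-01  1.72823706e+00  2.61179183e-05
  9.26253011e-01 -8.61269047e-01]
[315.2805608  189.52427898]
[339 175] [ 0.4626 -0.2834] len 38.9 ang -89.0
[337 211] [ 0.4633 -0.3223] len 53.1 ang 162.0
[290 194] [ 0.4128 -0.3062] len 13.3 ang 78.0
[293 182] [ 0.4155 -0.2932] len 29.7 ang 28.0
[319 170] [ 0.4417 -0.2792] len 8.3 ang 10.0
[327 169] [ 0.4499 -0.2778] len 13.9 ang -24.0
(290, 169, 50, 43)
                334      
              34496443   
            347abaaaa9544
         4338abbbbbbbbbb9
       3449bcccbbbbbbbbbb
     446bbcccccbbbbbbcbbb
   448abccccccbbcbbbbbbbb
  58bccbccccccbbcbbcbbb55
  cccccbccccbcbbcbbbbb555
 7cbccbbbbccbcb67766b7555
 665565555657765655655555
6565555555555556655555455
5555555554555555655555555
 5aaaaa995545555cbaaa5556
   5566666aaabbbc66665555
      5544554555555565565
        54454555555655555
           44555555555555
              9a9a5555554
                8aaabb54 
                   9a545 
                      55
```

Request:
{"api": "jog_arm", "payload": {
  "motion": [0, -0.02, 0.9, 0, 0, 0, -1, 0, 0, 0.9, 0, 0, 0, -1, 0, 0, 0.9, 0, 0, 0, -1, 0, 0, 0.9, 0, 0, 0, -1, 0, 0, 0.32, 0, 0, 0, -1, 0, 0, 0, 0, 0, 0, -1, 0, 0, 0, 0, 0, 0, 1, 0, 0, 0, 0, 0, 0, 1, 0, 0, 0, 0, 0, 0, 1, 0, 0, 0, 0, 0, 0, 1, 0, 0, 0, 0, 0, 0, 1]
}}

```text
time: 85.18
position: [0.4385, -0.2995, 0.0165]
tool_rot: [0.688, 0.726, 0.0, 0.0]
ft_force: [-0.9, 0.7, 4.4]
grip_width: 0.0534
grip_force: 25.0
```

Request:
{"api": "jog_arm", "payload": {
  "motion": [0, 0, -0.5, 0, 0, 0, 1, 0, 0, -1, 0, 0, 0, 1, 0, 0, -1, 0, 0, 0, 1, 0, 0, -1, 0, 0, 0, 1, 0, 0, 0, 0, 0, 0, 1]
}}

```text
time: 85.8
position: [0.4398, -0.3008, 0.1589]
tool_rot: [0.688, 0.726, -0.0, 0.004]
ft_force: [-0.1, -0.8, -1.0]
grip_width: 0.0536
grip_force: 24.9
```

```bash
python3 - <<'E'
from h import *
o=robot.get_obs()
print(o['position'],o['q'],o['grip_width'])
print(delta([.5510,.1598,.15],np.radians(-77.1)))
E
```

```text
[ 0.43981901 -0.3008476   0.15887374] [-8.09763980e-01  5.07658672e-01  1.74183615e+00 -7.40682372e-06
  8.85071114e-01 -8.63444888e-01] 0.053630523673320905
(array([11.352,  3.393,  0.177]), array([1.0800e-01, 1.8000e-02, 2.0044e+01]))
```

Request:
{"api": "jog_arm", "payload": {
  "motion": [0.943, 0.285, 0, 0, 0, 0, 1, 0.943, 0.285, 0, 0, 0, 0, 1, 0.943, 0.285, 0, 0, 0, 0, 1, 0.943, 0.285, 0, 0, 0, 0, 1, 0.943, 0.285, 0, 0, 0, 0, 1, 0.943, 0.285, 0, 0, 0, 0, 1, 0.943, 0.285, 0, 0, 0, 0, 1, 0.943, 0.285, 0, 0, 0, 0, 1, 0.943, 0.285, 0, 0, 0, 0, 1, 0.943, 0.285, 0, 0, 0, 0, 1, 0.943, 0.285, 0, 0, 0, 0, 1, 0.943, 0.285, 0, 0, 0, 0, 1]
}}

```text
time: 87.3
position: [0.5498, 0.1611, 0.1543]
tool_rot: [0.688, 0.726, -0.001, -0.001]
ft_force: [-0.3, 1.3, -0.3]
grip_width: 0.0535
grip_force: 24.9
```

Request:
{"api": "jog_arm", "payload": {
  "motion": [0, 0, 0, 0, 0, 1, 1, 0, 0, 0, 0, 0, 1, 1, 0, 0, 0, 0, 0, 1, 1, 0, 0, 0, 0, 0, 1, 1, 0, 0, 0, 0, 0, 1, 1, 0, 0, 0, 0, 0, 1, 1, 0, 0, 0, 0, 0, 1, 1, 0, 0, 0, 0, 0, 1, 1, 0, 0, 0, 0, 0, 1, 1, 0, 0, 0, 0, 0, 1, 1, 0, 0, 0, 0, 0, 1, 1, 0, 0, 0, 0, 0, 1, 1]
}}

```text
time: 88.8
position: [0.5495, 0.1598, 0.1542]
tool_rot: [0.924, 0.382, -0.002, -0.001]
ft_force: [0.2, -0.2, -0.4]
grip_width: 0.0531
grip_force: 24.9
```

Request:
{"api": "jog_arm", "payload": {
  "motion": [0, 0, 0, 0, 0, 1, 1, 0, 0, 0, 0, 0, 1, 1, 0, 0, 0, 0, 0, 1, 1, 0, 0, 0, 0, 0, 1, 1, 0, 0, 0.2, 0, 0, 1, 1, 0, 0, 0.2, 0, 0, 1, 1, 0, 0, 0.2, 0, 0, 1, 1, 0, 0, 0.2, 0, 0, 1, 1, 0, 0, 0, 0, 0, 0, 1, 0, 0, 0, 0, 0, 0, 1]
}}

```text
time: 90.05
position: [0.5503, 0.1599, 0.1234]
tool_rot: [0.993, 0.114, -0.001, -0.0]
ft_force: [-0.1, 1.0, -0.7]
grip_width: 0.053
grip_force: 24.9
```

```bash
python3 - <<'E'
from h import *
o=robot.get_obs()
print(o['position'],o['q'],o['grip_width'])
print(delta([.5510,.1598,.026],np.radians(-77.1)))
E
```

```text
[0.5503042  0.15986921 0.12336955] [8.77928523e-02 6.07712990e-01 1.66079741e+00 1.22243395e-05
 8.74440606e-01 1.42954050e+00] 0.053022631465880085
(array([0.02 , 0.006, 2.434]), array([-0.003,  0.019,  0.056]))
```

Request:
{"api": "jog_arm", "payload": {
  "motion": [0.02, 0, 0.7, 0, 0, 0, 1, 0, 0, 0.8, 0, 0, 0, 1, 0, 0, 0.7, 0, 0, 0, 1, 0, 0, 0.22, 0, 0, 0, 1, 0, 0, 0, 0, 0, 0, 1, 0, 0, 0, 0, 0, 0, -0.4, 0, 0, 0, 0, 0, 0, -0.4, 0, 0, -0.6, 0, 0, 0, -0.4, 0, 0, -1, 0, 0, 0, -0.4, 0, 0, -1, 0, 0, 0, -0.3, 0, 0, -1, 0, 0, 0, -0.3, 0, 0, 0, 0, 0, 0, -0.3]
}}

```text
time: 91.55
position: [0.5541, 0.1605, 0.1756]
tool_rot: [0.993, 0.114, 0.005, 0.0]
ft_force: [0.0, 0.1, -1.9]
grip_width: 0.0567
grip_force: 0.0
```

```bash
python3 - <<'E'
from h import *
o=robot.get_obs();im=robot.camera('wrist');cv2.imwrite('pics/w9.png',im)
print(o['position'],o['tool_rot'])
print(delta([.600,-.0445,.10],np.radians(-77.1),o))
hsv=cv2.cvtColor(im,cv2.COLOR_BGR2HSV);m=cv2.inRange(hsv,(3,80,30),(22,255,255));m[250:]=0
n,l,s,c=cv2.connectedComponentsWithStats(cv2.morphologyEx(m,2,np.ones((3,3))))
u=np.array([np.cos(np.radians(12.9)),np.sin(np.radians(12.9))]);v=np.array([-u[1],u[0]]);b=np.array([.4764,.1427])+.075*u
for a,k in zip(s[1:],c[1:]):
    if a[4]>150:
        w=cast('wrist',k,.027,o)[0][:2]-b;print(a,k,(w@u).round(3),(w@v).round(3))
im=robot.camera('top');m=cv2.inRange(cv2.cvtColor(im,cv2.COLOR_BGR2HSV),(5,60,50),(20,255,255))
for c in cv2.findContours(m,0,2)[0]:
    if 20<cv2.contourArea(c)<400:
        r=cv2.minAreaRect(c);p=cast('top',r[0],.027)[0]
        if p[1]<.5: print('top',r[0],r[1],p.round(3))
E
```

```text
[0.55413801 0.16046139 0.175552  ] [9.93481934e-01 1.13889825e-01 4.76903717e-03 1.03543849e-04]
(array([-0.061,  5.248,  1.895]), array([ 0.018, -0.135,  0.045]))
[ 291  106   52   46 1612] [321.60297767 127.07816377] 0.069 -0.006
[ 291  172   51   44 1508] [320.00464191 192.49469496] 0.003 -0.005
top (267.7691955566406, 70.84615325927734) (3.882901191711426, 13.312806129455566) [1.015 0.172 0.027]
```

Both wedges lie in the box, at (69,-6) and (3,-5) mm in its frame. Fetching the lid.

Request:
{"api": "jog_arm", "payload": {
  "motion": [0, 0.75, 0, 0, 0, 0, -0.3, 0.01, 0.75, 0, 0, 0, 0, -0.3, 0.01, 0.75, 0.2, 0, 0, 0, -0.3, 0.01, 0.75, 0.3, 0, 0, 0, -0.3, 0.01, 0.75, 0.4, 0, 0, 0, -0.3, 0, 0.75, 0.4, 0, 0, 0, -0.3, 0, 0.75, 0.4, 0, 0, 0, -0.3, 0, 0, 0, 0, 0, 0, -0.3, 0, 0, 0, 0, 0, 0, -0.3, 0, 0, 0, 0, 0, 0, -0.3]
}}

```text
time: 92.9
position: [0.6002, -0.0429, 0.1034]
tool_rot: [0.993, 0.114, -0.0, -0.0]
ft_force: [0.0, 1.0, 0.2]
grip_width: 0.0568
grip_force: 0.0
```

```bash
python3 - <<'E'
from h import *
import pickle
o=robot.get_obs();im=robot.camera('wrist');cv2.imwrite('pics/w10.png',im);pickle.dump(o,open('o10.pkl','wb'))
print(o['position'],o['tool_rot'],o['joint_velocities'].round(3))
print(delta([.600,-.0445,.0295],np.radians(-77.1),o))
E
```

```text
[ 0.6001586  -0.04294554  0.1033552 ] [ 9.93431806e-01  1.14425448e-01 -1.77809575e-04 -1.78156815e-04] [ 0.001 -0.006 -0.005 -0.001 -0.001 -0.   ]
(array([-0.012,  0.038,  1.846]), array([-0.006,  0.004,  0.06 ]))
```

View pics/w10.png

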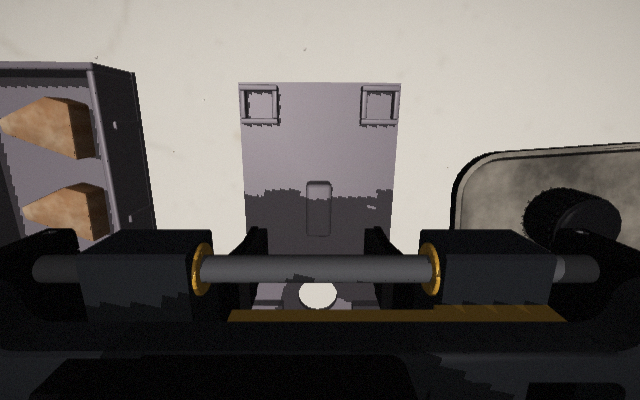

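Rib at column 318, rows 182–237; lid edges symmetric at 238 and 401. Both wedges are in the box on the left.

```bash
python3 - <<'E'
from h import *
import pickle
o=pickle.load(open('o10.pkl','rb'));R=Rn.from_quat(o['tool_rot'])
for n,p,z in(('ribends',[(318,184),(318,237)],.030),('edge',[(238,83),(401,83)],.012),('sides',[(245,190),(396,190)],.012)):
    print(n,(R.inv().apply(cast('wrist',p,z,o)-o['position'])*1e3).round(1)[:,:2])
E
```

```text
ribends [[ 21.9   1.7]
 [-22.    1.7]]
edge [[ 97.1 -59.6]
 [ 97.   65.2]]
sides [[ 12.9 -59.5]
 [ 12.9  67.2]]
```

Request:
{"api": "jog_arm", "payload": {
  "motion": [0, 0.04, 0.7, 0, 0, 0, -0.3, 0, 0, 0.7, 0, 0, 0, -0.3, 0, 0, 0.4, 0, 0, 0, -0.3, 0, 0, 0.12, 0, 0, 0, -0.3, 0, 0, 0, 0, 0, 0, -0.3, 0, 0, 0, 0, 0, 0, 1, 0, 0, 0, 0, 0, 0, 1, 0, 0, 0, 0, 0, 0, 1, 0, 0, 0, 0, 0, 0, 1, 0, 0, 0, 0, 0, 0, 1],
  "grip_force": 40
}}

```text
time: 94.2
position: [0.6009, -0.0456, 0.0266]
tool_rot: [0.994, 0.114, 0.0, -0.0]
ft_force: [0.5, 1.8, 1.4]
grip_width: 0.0196
grip_force: 40.0
```

Request:
{"api": "jog_arm", "payload": {
  "motion": [0, 0, -0.3, 0, 0, 0, 1, 0, 0, -0.7, 0, 0, 0, 1, 0, 0, -0.9, 0, 0, 0, 1, 0, 0, -0.9, 0, 0, 0, 1, 0, 0, -0.5, 0, 0, 0, 1, 0, 0, 0, 0, 0, 0, 1, 0, 0, 0, 0, 0, 0, 1]
}}

```text
time: 95.08
position: [0.6, -0.0454, 0.1577]
tool_rot: [0.994, 0.114, -0.001, -0.0]
ft_force: [-0.1, 0.1, -2.3]
grip_width: 0.0196
grip_force: 40.0
```

```bash
python3 - <<'E'
from h import *
o=robot.get_obs();print(o['position'],o['tool_rot'],o['q'],o['ft_force'],o['moment'],o['joint_velocities'].round(3))
print(delta([.5612,.1621,.15],np.radians(-77.1),o))
E
```

```text
[ 0.60002541 -0.04543342  0.15773112] [ 9.93500159e-01  1.13827137e-01 -8.48759412e-04 -3.10396591e-04] [-2.61079441e-01  5.90324275e-01  1.56195576e+00 -5.30452248e-05
  9.91119547e-01  1.08159712e+00] [-0.06592169  0.08267861 -2.34485511] [-0.04665658  0.11560367  0.00885729] [-0.002  0.017  0.006 -0.001  0.001  0.001]
(array([ 0.228, -5.273,  0.197]), array([-0.012,  0.023,  0.043]))
```

Request:
{"api": "jog_arm", "payload": {
  "motion": [0.033, -0.753, 0, 0, 0, 0, 1, 0.033, -0.753, 0, 0, 0, 0, 1, 0.033, -0.753, 0, 0, 0, 0, 1, 0.033, -0.753, 0, 0, 0, 0, 1, 0.033, -0.753, 0, 0, 0, 0, 1, 0.033, -0.753, 0, 0, 0, 0, 1, 0.033, -0.753, 0, 0, 0, 0, 1, 0, 0, 0.3, 0, 0, 0, 1, 0, 0, 0.3, 0, 0, 0, 1, 0, 0, 0.3, 0, 0, 0, 1, 0, 0, 0, 0, 0, 0, 1, 0, 0, 0, 0, 0, 0, 1]
}}

```text
time: 96.58
position: [0.5626, 0.1613, 0.1223]
tool_rot: [0.994, 0.113, 0.0, 0.0]
ft_force: [-0.3, 0.3, -2.1]
grip_width: 0.0196
grip_force: 40.0
```

```bash
python3 - <<'E'
from h import *
import pickle
o=robot.get_obs();im=robot.camera('wrist');cv2.imwrite('pics/w11.png',im);pickle.dump(o,open('o11.pkl','wb'))
print(o['position'],o['tool_rot'],o['q'],o['ft_force'],o['moment'],o['joint_velocities'].round(3))
print(delta([.5612,.1621,.0685],np.radians(-77.1),o))
E
```

```text
[0.56255116 0.16125351 0.12233364] [9.93555588e-01 1.13345898e-01 2.71074123e-05 1.14141923e-05] [ 8.83397812e-02  6.21495501e-01  1.63116799e+00 -2.76318195e-05
  8.88874389e-01  1.43197350e+00] [-0.25332573  0.33831945 -2.07138365] [-0.08913845  0.10727177  0.02029185] [ 0.005 -0.011 -0.006 -0.001  0.002 -0.001]
(array([-0.028, -0.028,  1.346]), array([ 0.   , -0.001,  0.029]))
```

Request:
{"api": "jog_arm", "payload": {
  "motion": [-0.03, -0.03, 0.2, 0, 0, 0, 1, 0, 0, 0.3, 0, 0, 0, 1, 0, 0, 0.3, 0, 0, 0, 1, 0, 0, 0.2, 0, 0, 0, 1, 0, 0, 0.1, 0, 0, 0, 1, 0, 0, 0, 0, 0, 0, 1]
}}

```text
time: 97.38
position: [0.5607, 0.1627, 0.0781]
tool_rot: [0.994, 0.114, -0.0, 0.0]
ft_force: [-0.7, 0.4, -2.2]
grip_width: 0.0196
grip_force: 40.0
```

Request:
{"api": "jog_arm", "payload": {
  "motion": [0, 0, 0.1, 0, 0, 0, 1, 0, 0, 0.1, 0, 0, 0, 1, 0, 0, 0.05, 0, 0, 0, 1, 0, 0, 0, 0, 0, 0, 1]
}}

```text
time: 97.88
position: [0.5607, 0.1627, 0.0686]
tool_rot: [0.994, 0.114, -0.0, 0.0]
ft_force: [-0.1, -0.1, -1.0]
grip_width: 0.0197
grip_force: 40.0
```

Request:
{"api": "jog_arm", "payload": {
  "motion": [0, 0, 0.03, 0, 0, 0, 1, 0, 0, 0, 0, 0, 0, -0.3, 0, 0, 0, 0, 0, 0, -0.3, 0, 0, -0.4, 0, 0, 0, -0.3, 0, 0, -1, 0, 0, 0, -0.3, 0, 0, -1, 0, 0, 0, -0.3, 0, 0, -1, 0, 0, 0, -0.3, 0, 0, 0, 0, 0, 0, -0.3, 0, 0, 0, 0, 0, 0, -0.3]
}}

```text
time: 99.0
position: [0.5603, 0.1627, 0.2035]
tool_rot: [0.994, 0.114, -0.0, 0.0]
ft_force: [-0.8, -0.2, -0.9]
grip_width: 0.0567
grip_force: 0.0
```

```bash
python3 - <<'E'
from h import *
import pickle
o=robot.get_obs();im=robot.camera('wrist');cv2.imwrite('pics/w12.png',im);pickle.dump(o,open('o12.pkl','wb'))
print(o['position'],o['tool_rot'],o['joint_velocities'].round(3))
R=Rn.from_quat(o['tool_rot'])
# lid edges: gradients along rows / columns of the wrist picture
g=cv2.GaussianBlur(cv2.cvtColor(im,cv2.COLOR_BGR2GRAY),(3,3),0).astype(int)
for r in(110,140,170):
    d=np.abs(np.diff(g[r,150:480]));i=np.argsort(d)[-8:]+150;print(r,sorted(i))
for c in(290,315,340):
    d=np.abs(np.diff(g[20:230,c]));i=np.argsort(d)[-8:]+20;print('c',c,sorted(i))
# upper box in first top picture
t0=cv2.imread('pics/top0.png');t=cast('top',np.array([(80,42),(192,70),(145,253),(30,230)])/2.9+(160,155),.08)[:,:2]
print(t,t.mean(0));e=(t[0]+t[1]-t[2]-t[3])/2;print(np.degrees(np.arctan2(e[1],e[0])),np.linalg.norm(e),np.linalg.norm(t[0]-t[1]))
E
```

```text
[0.56034955 0.16266421 0.20350662] [ 9.93502214e-01  1.13812782e-01 -2.13140671e-05  1.71986297e-05] [-0.     0.028  0.019 -0.     0.    -0.001]
110 [np.int64(186), np.int64(187), np.int64(255), np.int64(259), np.int64(281), np.int64(284), np.int64(375), np.int64(381)]
140 [np.int64(153), np.int64(154), np.int64(174), np.int64(175), np.int64(176), np.int64(252), np.int64(379), np.int64(380)]
170 [np.int64(163), np.int64(164), np.int64(165), np.int64(254), np.int64(306), np.int64(324), np.int64(325), np.int64(377)]
c 290 [np.int64(87), np.int64(88), np.int64(89), np.int64(90), np.int64(183), np.int64(184), np.int64(185), np.int64(186)]
c 315 [np.int64(88), np.int64(167), np.int64(168), np.int64(170), np.int64(171), np.int64(172), np.int64(192), np.int64(193)]
c 340 [np.int64(87), np.int64(88), np.int64(89), np.int64(101), np.int64(189), np.int64(190), np.int64(191), np.int64(192)]
[[0.65052637 0.42673161]
 [0.61775812 0.29795896]
 [0.41066959 0.34590425]
 [0.43668012 0.47574138]] [0.52890855 0.38658405]
-12.97087033642599 0.21597822386715368 0.13287646372748602
```

Request:
{"api": "jog_arm", "payload": {
  "motion": [0.07, -0.72, 0, 0, 0, 0, -0.3, 0.07, -0.72, 0, 0, 0, 0, -0.3, 0.07, -0.72, 0, 0, 0, 0, -0.3, 0.07, -0.72, 0, 0, 0, 0, -0.3, 0.07, -0.72, 0, 0, 0, 0, -0.3, 0.07, -0.72, 0, 0, 0, 0, -0.3, 0.07, -0.72, 0, 0, 0, 0, -0.3, 0.07, -0.72, 0, 0, 0, 0, -0.3]
}}

```text
time: 100.05
position: [0.5294, 0.3926, 0.2011]
tool_rot: [0.994, 0.114, -0.002, 0.001]
ft_force: [0.1, 1.2, 0.4]
grip_width: 0.0564
grip_force: 0.0
```

Request:
{"api": "jog_arm", "payload": {
  "motion": [0, 0, 0, 0, 0, 1, -0.3, 0, 0, 0, 0, 0, 1, -0.3, 0, 0, 0, 0, 0, 1, -0.3, 0, 0, 0, 0, 0, 1, -0.3, 0, 0, 0, 0, 0, 1, -0.3, 0, 0, 0, 0, 0, 1, -0.3, 0, 0, 0, 0, 0, 0.6, -0.3, 0, 0, 0, 0, 0, 0, -0.3, 0, 0, 0, 0, 0, 0, -0.3, 0, 0, 0, 0, 0, 0, -0.3]
}}

```text
time: 101.3
position: [0.5304, 0.3921, 0.2028]
tool_rot: [0.993, -0.116, -0.0, 0.0]
ft_force: [0.0, 0.1, 0.2]
grip_width: 0.0564
grip_force: 0.0
```

```bash
python3 - <<'E'
from h import *
import pickle
o=pickle.load(open('o12.pkl','rb'));R=Rn.from_quat(o['tool_rot'])
print('lid',(R.inv().apply(cast('wrist',[(252.5,140),(380,140),(254.5,170),(377.5,170),(290,88.5),(340,88.5)],.054,o)-o['position'])*1e3).round(1)[:,:2])
o=robot.get_obs();im=robot.camera('wrist');cv2.imwrite('pics/w13.png',im);pickle.dump(o,open('o13.pkl','wb'))
print(o['position'],o['tool_rot'],o['q'],o['joint_velocities'].round(3))
a=cv2.resize(im[:260],None,fx=1.25,fy=1.25);cv2.imwrite('pics/w13v.png',a)
E
```

```text
lid [[ 50.  -63. ]
 [ 50.   63.9]
 [ 19.9 -62.6]
 [ 19.8  63. ]
 [ 98.3 -24.6]
 [ 98.2  23.1]]
[0.53035779 0.39211277 0.20281249] [ 9.93259223e-01 -1.15913643e-01 -3.12647471e-04  2.15204894e-04] [ 4.67551615e-01  6.07649660e-01  1.36961481e+00 -1.57995465e-05
  1.16508715e+00  2.27070379e+00] [ 0.    -0.005 -0.002 -0.    -0.     0.001]
```

View pics/w13v.png

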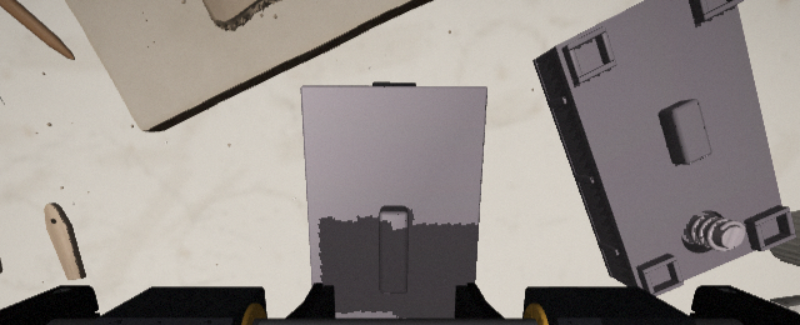

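The lid sits flat on the box with the stud through its hole (right). The second box is almost aligned: far edge (301,86)–(488,88), rib at column 394 (enlarged scale).

```bash
python3 - <<'E'
from h import *
import pickle
o=pickle.load(open('o13.pkl','rb'));R=Rn.from_quat(o['tool_rot'])
f=lambda p,z:(R.inv().apply(cast('wrist',np.array(p)/1.25,z,o)-o['position'])*1e3).round(1)[:,:2]
print('edge',f([(301,86),(488,88)],.08));print('rib',f([(380,207),(408,207),(380,293),(409,293)],.108))
print('lid rib',cast('wrist',np.array([(684,100),(695,160)])/1.25,.072,o))
print(delta([*o['position'][:2],.095],0,o))
E
```

```text
edge [[111.7 -64.1]
 [110.4  63.8]]
rib [[ 32.8  -9.8]
 [ 32.8   8.9]
 [-28.5 -10.4]
 [-28.5  10.1]]
lid rib [[0.58377626 0.16851864 0.072     ]
 [0.53965076 0.16200233 0.072     ]]
(array([ 2.000e-03, -1.000e-03,  2.695e+00]), array([1.2000e-02, 2.0000e-03, 1.9172e+01]))
```

Request:
{"api": "jog_arm", "payload": {
  "motion": [0, 0, 0.7, 0, 0, 0.15, -0.3, 0, 0, 0.8, 0, 0, 0, -0.3, 0, 0, 0.8, 0, 0, 0, -0.3, 0, 0, 0.39, 0, 0, 0, -0.3, 0, 0, 0, 0, 0, 0, -0.3, 0, 0, 0, 0, 0, 0, 1, 0, 0, 0, 0, 0, 0, 1, 0, 0, 0, 0, 0, 0, 1, 0, 0, 0, 0, 0, 0, 1, 0, 0, 0, 0, 0, 0, 1],
  "grip_force": 60
}}

```text
time: 102.6
position: [0.5308, 0.3928, 0.096]
tool_rot: [0.993, -0.121, 0.0, -0.001]
ft_force: [0.7, 1.8, -0.1]
grip_width: 0.0197
grip_force: 60.0
```

Request:
{"api": "jog_arm", "payload": {
  "motion": [0, 0, -0.2, 0, 0, 0, 1, 0, 0, -0.4, 0, 0, 0, 1, 0, 0, -0.6, 0, 0, 0, 1, 0, 0, -0.7, 0, 0, 0, 1, 0, 0, -0.7, 0, 0, 0, 1, 0, 0, -0.6, 0, 0, 0, 1, 0, 0, -0.2, 0, 0, 0, 1, 0, 0, 0, 0, 0, 0, 1]
}}

```text
time: 103.6
position: [0.5303, 0.392, 0.2319]
tool_rot: [0.993, -0.121, 0.0, -0.0]
ft_force: [-1.4, 0.4, -6.7]
grip_width: 0.0193
grip_force: 60.0
```

```bash
python3 - <<'E'
from h import *
o=robot.get_obs();print(o['position'],o['tool_rot'],o['q'],o['ft_force'],o['moment'],o['grip_width'])
print(delta([.55,.1599,.22],np.radians(-77.1),o))
E
```

```text
[0.53030659 0.39203259 0.23190626] [ 9.92620848e-01 -1.21259393e-01  1.02974967e-04 -1.95289118e-05] [ 4.67507545e-01  5.76726696e-01  1.34172522e+00 -8.71682882e-05
  1.22294780e+00  2.28145066e+00] [-1.38396012  0.4167984  -6.66177977] [-0.07199732  0.15884948  0.04295317] 0.019258144852184505
(array([1.875, 5.514, 0.298]), array([-0.000e+00, -3.000e-03, -6.707e+00]))
```

Request:
{"api": "jog_arm", "payload": {
  "motion": [0.17, 0.5, 0, 0, 0, 0, 1, 0.17, 0.5, 0, 0, 0, 0, 1, 0.17, 0.5, 0, 0, 0, 0, 1, 0.17, 0.5, 0, 0, 0, 0, 1, 0.17, 0.5, 0, 0, 0, 0, 1, 0.17, 0.5, 0, 0, 0, 0, 1, 0.17, 0.5, 0, 0, 0, 0, 1, 0.17, 0.5, 0, 0, 0, 0, 1, 0.17, 0.5, 0, 0, 0, 0, 1, 0.17, 0.5, 0, 0, 0, 0, 1, 0.17, 0.5, 0, 0, 0, 0, 1]
}}

```text
time: 104.98
position: [0.5503, 0.1593, 0.2317]
tool_rot: [0.993, -0.121, 0.0, -0.0]
ft_force: [0.6, 0.6, -7.0]
grip_width: 0.0197
grip_force: 60.0
```

Request:
{"api": "jog_arm", "payload": {
  "motion": [0, 0, 0, 0, 0, -0.67, 1, 0, 0, 0, 0, 0, -0.67, 1, 0, 0, 0, 0, 0, -0.67, 1, 0, 0, 0, 0, 0, -0.67, 1, 0, 0, 0, 0, 0, -0.67, 1, 0, 0, 0, 0, 0, -0.67, 1, 0, 0, 0, 0, 0, -0.67, 1, 0, 0, 0, 0, 0, -0.67, 1, 0, 0, 0, 0, 0, -0.67, 1, 0, 0, 0, 0, 0, -0.67, 1, 0, 0, 0, 0, 0, 0, 1, 0, 0, 0, 0, 0, 0, 1]
}}

```text
time: 106.48
position: [0.5502, 0.1603, 0.2317]
tool_rot: [0.994, 0.112, 0.0, 0.0]
ft_force: [0.2, 0.1, -6.2]
grip_width: 0.0198
grip_force: 60.0
```

```bash
python3 - <<'E'
from h import *
o=robot.get_obs();print(o['position'],o['tool_rot'],o['q'],o['ft_force'],o['moment'],o['joint_velocities'].round(3))
print(delta([.55,.1599,.150],np.radians(-76.95),o))
E
```

```text
[0.55022718 0.16029991 0.23165871] [9.93752861e-01 1.11603092e-01 4.31832315e-05 1.35610982e-06] [ 8.85732814e-02  4.59708309e-01  1.56743222e+00 -7.82661844e-07
  1.11436572e+00  1.43569780e+00] [ 0.24578381  0.12308135 -6.19174742] [-0.05050964  0.15302012 -0.01120476] [ 0.003 -0.     0.001  0.001  0.     0.002]
(array([-0.008,  0.008,  2.041]), array([ 0.   , -0.001, -0.059]))
```

Request:
{"api": "jog_arm", "payload": {
  "motion": [-0.008, 0.008, 0.3, 0, 0, -0.06, 1, 0, 0, 0.5, 0, 0, 0, 1, 0, 0, 0.5, 0, 0, 0, 1, 0, 0, 0.3, 0, 0, 0, 1, 0, 0, 0.1, 0, 0, 0, 1, 0, 0, 0.07, 0, 0, 0, 1, 0, 0, 0.07, 0, 0, 0, 1, 0, 0, 0.05, 0, 0, 0, 1, 0, 0, 0, 0, 0, 0, 1]
}}

```text
time: 107.6
position: [0.5499, 0.1603, 0.1561]
tool_rot: [0.993, 0.114, 0.0, 0.0]
ft_force: [-0.6, 0.4, -6.8]
grip_width: 0.0196
grip_force: 60.0
```

Soles are at about 60 mm, below the frame tops at 64 mm, with no contact force. Lowering the last few millimetres.

Request:
{"api": "jog_arm", "payload": {
  "motion": [0, 0, 0.05, 0, 0, 0, 1, 0, 0, 0.05, 0, 0, 0, 1, 0, 0, 0.05, 0, 0, 0, 1, 0, 0, 0, 0, 0, 0, 1]
}}

```text
time: 108.1
position: [0.5499, 0.1603, 0.15]
tool_rot: [0.993, 0.114, -0.0, 0.0]
ft_force: [-0.3, -0.7, -5.2]
grip_width: 0.0191
grip_force: 60.0
```

Request:
{"api": "jog_arm", "payload": {
  "motion": [0, 0, 0.03, 0, 0, 0, 1, 0, 0, 0, 0, 0, 0, 1]
}}

```text
time: 108.35
position: [0.5499, 0.1603, 0.1499]
tool_rot: [0.993, 0.114, 0.0, 0.0]
ft_force: [-3.0, 0.2, 3.8]
grip_width: 0.0195
grip_force: 60.0
```

Request:
{"api": "jog_arm", "payload": {
  "motion": [0, 0, 0, 0, 0, 0, -0.3, 0, 0, 0, 0, 0, 0, -0.3, 0, 0, 0, 0, 0, 0, -0.3, 0, 0, -0.4, 0, 0, 0, -0.3, 0, 0, -1, 0, 0, 0, -0.3, 0, 0, -1, 0, 0, 0, -0.3, 0, 0, 0, 0, 0, 0, -0.3, 0, 0, 0, 0, 0, 0, -0.3]
}}

```text
time: 109.35
position: [0.5496, 0.1603, 0.2452]
tool_rot: [0.993, 0.114, 0.0, 0.0]
ft_force: [-0.5, 0.3, -1.1]
grip_width: 0.0565
grip_force: 0.0
```

```bash
python3 - <<'E'
from h import *
o=robot.get_obs();im=robot.camera('wrist');cv2.imwrite('pics/w14.png',im)
print(o['position'],o['tool_rot'],o['ft_force'])
R=Rn.from_quat(o['tool_rot'])
g=cv2.GaussianBlur(cv2.cvtColor(im,cv2.COLOR_BGR2GRAY),(3,3),0).astype(int)
for r in(120,150,180):
    d=np.abs(np.diff(g[r,180:460]));i=sorted(np.argsort(d)[-8:]+180);print(r,[int(k) for k in i])
for c in(270,300,340,365):
    d=np.abs(np.diff(g[5:160,c]));i=sorted(np.argsort(d)[-6:]+5);print('c',c,[int(k) for k in i])
print('expected edge px',proj('wrist',R.apply([[.112,y,0] for y in(-.0645,0,.0645)])+[*o['position'][:2],.134],o).round(1))
im=robot.camera('top');m=cv2.inRange(cv2.cvtColor(im,cv2.COLOR_BGR2HSV),(5,60,50),(20,255,255))
for c in cv2.findContours(m,0,2)[0]:
    if 20<cv2.contourArea(c)<400:
        r=cv2.minAreaRect(c);p=cast('top',r[0],.022)[0]
        if p[1]<.6: print('top wood',r[0],r[1],p.round(3))
E
```

```text
[0.54956303 0.16026474 0.24517351] [9.93464496e-01 1.14141512e-01 1.06018305e-04 1.22364071e-05] [-0.45982793  0.31376135 -1.12358409]
120 [239, 240, 242, 388, 389, 390, 391, 445]
150 [241, 242, 243, 244, 386, 387, 388, 389]
180 [243, 244, 302, 326, 328, 329, 386, 387]
c 270 [9, 10, 15, 16, 17, 65]
c 300 [11, 12, 17, 18, 62, 63]
c 340 [35, 64, 65, 66, 67, 68]
c 365 [64, 65, 66, 67, 68, 141]
expected edge px [[236.9  66.3]
 [315.8  66.3]
 [394.8  66.2]]
top wood (267.64044189453125, 70.77527618408203) (3.8159923553466797, 13.355973243713379) [1.018 0.173 0.022]
```

The box set down at the seated height (TCP 0.1499 m against 0.150 expected). Its edge is where expected and level, and no wedge is left on the worktop. Handing in.

```bash
python3 -c "
from rig import robot
print(robot.hand_in())"
```

```text
the job is handed in; nothing more can be done
None
```

The job is handed in at about 109 s of robot time with every step carried out (no verdict came back): cap upright in the dish, both wedges in the box, lid flat, second box seated on it.

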